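Press a proud pivot pin flush with the bench squeezer

TASK

Take the iron link whose pin still stands proud out of the wooden rack and lay it flat on the steel bed of the bench squeezer, its round end home against the V stop so that the pin is under the ram, and let go of it. Pinch the squeezer's sprung trigger against its fixed grip until the pin is flush with the link, let the trigger spring right back, and only then take the link out and lay it flat, pin head up, on the plywood filing board. Leave the other link, the file and the oilstone where they are.

Things in the scene. Friction and masses are not known exactly. Their poses are not given: they have to be found in the camera images.
- link_center (a point): Centre, half-way up, of the link to be worked: a dark iron plate 140 long, 40 wide, 10 mm thick, about 0.3 kg, with straight parallel sides. x axis along its length to the round pin end (half circle of 20 mm radius), z up out of the face with the proud pin. At the start it lies level in a roofed pigeonhole of the rack, pin up, only 55 to 66 mm of its round end sticking out.
- link_fork (a point): Middle of the link's square end, half-way up, 70 mm from link_center along -x (same axes). This end has a fork notch 14 mm wide and 16 mm deep. When the link is in the squeezer this end stands out in front of the bed and is the one that can be held.
- pin_head (a point): Centre of the top face of the steel pin (12 mm diameter, 10 long, in a blind hole) on the link's centreline 50 mm from link_center along +x (the centre of the round end). At the start it stands 6 mm above the link's upper face; pressed home it is level with that face.
- pin (a joint): How far the pin has been pressed into the link, m: 0 as found (6 mm proud), 0.006 home (flush). It is a tight fit: it moves only under some 12 N and stays where it is pressed.
- spare_center (a point): Centre of the other link in the rack, of the same size and axes, with no pin yet: only an empty 12 mm bore in its round end. A bystander. Which of the two pigeonholes holds which link varies.
- rack: Wooden rack fixed on the bench, 100 deep (x), 224 wide (y), 51 mm high; origin at the centre of its underside. Its two pigeonholes open at the face x = -50 mm and are centred at y = -55 and +55 mm; each is 46 wide, 88 deep, 17 high, its floor 22 mm above the bench, under a roof 12 mm thick. The links slide out along the rack's -x axis.
- squeezer: Hand squeezer bolted to the bench: a C-shaped frame, throat open to its -x side. Origin on the ram's axis at bench level. Flat steel bed 30 mm above the bench from x = -75 to +62 mm, 56 wide. Upper jaw 34 wide from x = -18 to +64 mm, 75 to 128 mm above the bench, with a round nose of 13 mm radius about the ram down to 62 mm; back of the throat at x = +34 mm.
- v_stop (a point): On the squeezer's bed right under the ram (30 mm above the bench; axes as the squeezer). Behind it stands the V stop, 8 mm high, open to -x: two faces at 45 degrees, each 20 mm from this point. With the link flat on the bed, its x axis along the squeezer's +x and its round end pushed home in the V, the pin's axis passes through this point.
- ram_tip (a point): Centre of the lower end of the ram, a vertical steel rod of 10 mm diameter. At rest it is 21 mm above the bed, 5 mm above the head of a proud pin. It goes down by 12.5 mm in all, in proportion to the trigger's angle, and reaches the face of a link on the bed after 11 mm.
- trigger (a joint): Angle of the trigger lever, rad: 0 at rest (leaning 0.30 rad from upright towards the squeezer's -x side), 0.30 fully squeezed (upright). A spring returns it. Pressing the pin home takes it to about 0.27 and needs about 13 N on the lever at trigger_point.
- trigger_point (a point): Middle of the trigger lever where it is best squeezed, 70 mm from its hinge, 209 mm above the bench at rest. The lever is a steel bar 10 thick (along the squeeze), 18 wide, its top 84 mm from the hinge. Its hinge line lies along the squeezer's y axis at x = +12 mm, 142 mm above the bench. Outside to outside, lever and grip measure about 60 mm here at rest, 41 mm with the pin home.
- grip_point (a point): Middle of the fixed grip where it is best held together with the trigger, 210 mm above the bench, at x = +35 mm in the squeezer's frame (same axes). The lever does all the moving, the grip none, so the middle between the two moves towards the grip in the squeeze.
- grip: The fixed grip itself: an upright handle with wooden side scales behind the trigger, 22 (along the squeezer's x) by 29 mm, from 128 to 225 mm above the bench; origin at the centre of its lower end.
- board: Plywood filing board screwed to the bench between rack and squeezer, 260 (x) by 200 (y) by 12 mm thick; origin at the centre of its underside.
- file: Bystander: flat file with wooden handle, 340 mm long, lying beyond the board; origin on the bench under its middle.
- stone: Bystander: brown oilstone block 50 x 130 x 28 mm lying near the squeezer on the robot's side; origin at the centre of its underside.
Mind the look-alikes: they are no part of the job. Leave any pink or red look-alike of the part that bears link_center alone.

How it is judged:
By the outcome, as a careful person would: the job done as asked, in the order asked, and still so for the second after the job is handed in, with the robot touching nothing.
It also fails if it takes over 69 s, if anything falls off the work surface, if the arm or the gripper's body presses on something with over 40 N, if the wrist force passes 120 N, or if a joint passes its speed limit or range.

ROBOT

A 6-joint arm with a two-finger parallel gripper is mounted at the origin on the work surface. World frame = base frame: x ahead of the robot, y to its left, z up, the work surface at z = 0. Lengths are in m, angles in rad, forces in N, time in s.
With the tool pointing down it reaches from about 0.3 to 0.875 m from the base axis. Payload 6.4 kg.
Tool frame: the origin (TCP) lies at the very end of the fingers, on their centre line; the grasp point (between the pads) lies 19 mm behind it (r.hold_point_z is the distance from the TCP to the grasp point, in m); z points along the fingers, y is the direction in which the jaws open and shut (so a half turn about z gives the same grasp; the last joint's range is limited). The gripper opens to 85 mm and grips with 20 to 120 N. Pads are 22 mm wide; open, the fingers measure 114 mm over their backs; the gripper's body (76 mm by 85 mm) begins 54 mm behind the grasp point. The pads swing forward as they close: fully open they stand 13 mm farther back than shut.
Start: joints at [0.905, 0.181, 1.607, -0, 1.354, -0.206], TCP at [0.255, 0.515, 0.231] pointing down, gripper open.
Joint ranges: [-2.99, 2.99], [-0.89, 2.07], [0.3, 2.58], [-1.14, 4.28], [0, 2.63], [-3.12, 3.12]. Speed limits (rad/s): [2.57, 2.57, 3.01, 3.14, 3.14, 3.14].

INTERFACE

Orientations are given as [roll, pitch, yaw] about the fixed x, y, z axes, in that order (R = Rz(yaw) Ry(pitch) Rx(roll)).
In Python, from bench import r gives the robot as it stands.
- The arm moves only by the shell command python3 -m handwheel 'ROWS' [FORCE]. ROWS is JSON, a list of rows, each a list of 7 numbers: the turn, a rotation vector about the tool's x, y, z in rad, then the shift along the tool's x, y, z in m, then the opening, from 0 (shut) to 1 (fully open). A call has 1 to 12 rows; each row is the pose to reach, as a shift and turn from the pose measured when the call began, along the tool's axes at that moment; what a row does not reach only later rows make up. A row lasts 1/12 s, in which the tool goes at most 41.7 mm and 7.16 degrees, less where a joint would pass 70% of its speed; a pose out of reach is approached as far as the arm can. A call with a gripper value outside its range is refused whole. The fingers move at their own pace and stop on an object; FORCE is the grip in N (left out, the last holds). Time passes only in rows, so rows that repeat a pose let the fingers close. It gives the time, the measured TCP pose, the force and the opening at its end, in the units of the state.
- r.state(): the state, without advancing time (a new reading comes with each control period).
- r.capture(name): name is "scene" or "top" or "wrist"; returns (picture, depth): 400x640x3 uint8, red, green, blue; 400x640 float32, m along the optical axis (not along the pixel's ray), 0 where there is no reading.
- r.camera_params(name): a dict with "fov_y" (degrees; the focal length in pixels is half the picture's height over the tangent of half this angle, whatever the lens; pixels are square), "cx", "cy" (the principal point, pixels), "rvec" (rotation vector, rad) and "tvec" (3), from world to camera coordinates, as OpenCV has them. Camera axes: x right, y down, z forward; pixel columns grow to the right and rows downward; lengths in m; the calibration is good to about 2 mm. A picture is of the moment at which its call begins: read the wrist's pose just before it. camera_params takes no time and is no camera call; for the wrist camera it gives the pose at the moment of the call.
- r.finish_job(): hands the job in, once; it reports no verdict.
The state is a dict: "time": time; "q": joint angles; "qvel": joint speeds; "effort": joint torques, N m; "tool_pos": TCP position; "ee_rot": TCP orientation; "contact_force": force on the tool from outside, world axes, zero at the start; "wrist_torque": the same for the moment, N m; "gripper_width": finger opening in m.
Only numpy, scipy, OpenCV 4.12 (cv2) and the standard library are available. Lean on these libraries where they do the work, as an engineer would, in place of code of your own. Each camera call takes 0.05 s, during which the arm holds its last target. There are 200 camera calls.

## Working session

There is one attempt and no reset: what is moved stays moved. The work goes in short steps, Python scripts to look and compute and a shell command to move; the robot and the scene stay as the last step left them, time stands still between calls to the robot, and variables do not carry over. Pictures are saved under pics/ and viewed, about 8 in all and at most 12, crops included, and the job is handed in when it is done.

```bash
ls; mkdir -p pics; cat > h.py <<'E'
import numpy as np, cv2
from bench import r
from scipy.spatial.transform import Rotation as R
def cam(n):
    p=r.camera_params(n); img,d=r.capture(n)
    return img,d,p
def cloud(d,p):
    h,w=d.shape; f=h/2/np.tan(np.radians(p['fov_y'])/2)
    u,v=np.meshgrid(np.arange(w),np.arange(h))
    c=np.stack([(u-p['cx'])/f*d,(v-p['cy'])/f*d,d],-1)
    M=cv2.Rodrigues(np.array(p['rvec'],float))[0]
    X=(c-np.array(p['tvec']).ravel())@M
    X[d<=0]=np.nan
    return X
def save(n,img): cv2.imwrite('pics/'+n+'.png',img[...,::-1])
E
python3 - <<'E'
from h import *
for n in ['scene','top']:
    i,d,p=cam(n); save(n+'0',i); np.savez(''+n+'0.npz',i=i,d=d,X=cloud(d,p)); print(n,p)
print(r.state())
E
```

```text
pics
scene {'fov_y': 52.444436432509065, 'cx': 326.866833388491, 'cy': 199.22480533900298, 'rvec': array([ 1.23621363,  2.54306159, -0.70921169]), 'tvec': array([ 0.29005465, -0.28973758,  1.4502769 ])}
top {'fov_y': 46.898566293801835, 'cx': 314.5062192577689, 'cy': 199.98954867957139, 'rvec': array([ 2.0810583 , -2.14441131,  0.18750789]), 'tvec': array([0.06543112, 0.54247878, 1.25330356])}
{'time': 0.1, 'q': array([ 9.04706848e-01,  1.81457082e-01,  1.60790499e+00, -9.83002578e-06,
        1.35380585e+00, -2.06302735e-01]), 'qvel': array([-0.00188789, -0.00147807, -0.00019985, -0.00099045, -0.00065204,
        0.00106805]), 'effort': array([ 5.00196511e-04, -4.45870292e+01, -3.52242637e+01, -2.84376283e-04,
        4.10264300e-03, -8.54682503e-05]), 'tool_pos': array([0.25483542, 0.51489154, 0.23048114]), 'ee_rot': array([-3.14004882e+00, -3.13290566e-04,  2.68180779e+00]), 'contact_force': array([-0.45333124,  0.09366669, -0.05124942]), 'wrist_torque': array([0.00168844, 0.03348388, 0.02715027]), 'gripper_width': 0.08563646341854032}
```

View pics/top0.png

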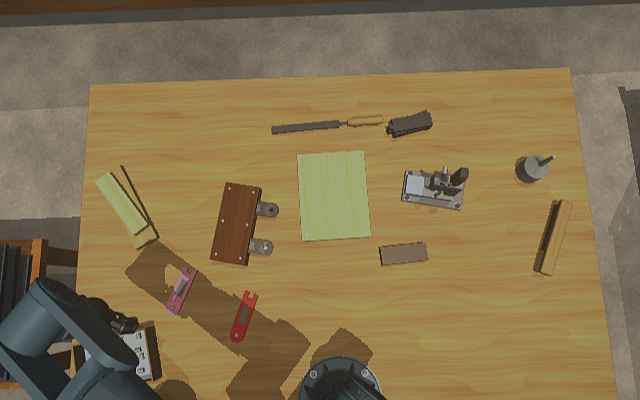

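View pics/scene0.png

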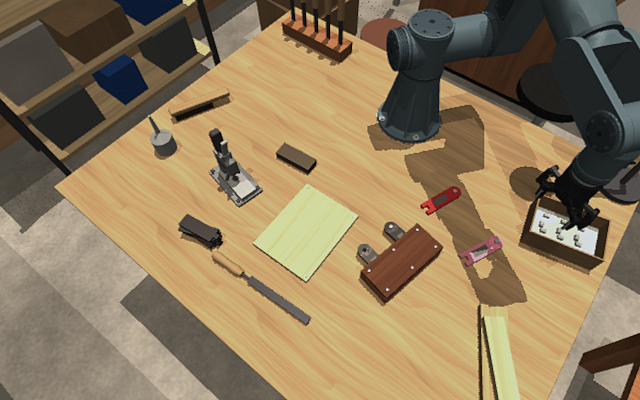

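The top view shows the rack at about (238,223), opening to the right, with the two links at (266,209) and (260,247). The board is at (335,195) and the squeezer at (434,188), with its throat facing left. The pink and red look-alikes are at (182,290) and (244,316). Next I'll fit these numerically.

```bash
python3 - <<'E'
from h import *
z=np.load('top0.npz'); i,X=z['i'],z['X']
a=cv2.resize(i[170:280,195:295],None,fx=4,fy=4,interpolation=cv2.INTER_CUBIC)
b=cv2.resize(i[150:225,390:480],None,fx=4,fy=4,interpolation=cv2.INTER_CUBIC)
s=np.load('scene0.npz'); c=cv2.resize(s['i'][215:265,345:415],None,fx=4,fy=4,interpolation=cv2.INTER_CUBIC)
o=np.zeros((540,770,3),np.uint8); o[:440,:400]=a; o[:300,405:765]=b;o[305:505,405:685]=c
save('crop1',o)
def rect(m,name):
    P=X[m][:,:2].astype(np.float32); (c,sz,an)=cv2.minAreaRect(P*1000); print(name,len(P),np.round(c,1),np.round(sz,1),round(an,2),'z',np.round(np.percentile(X[m][:,2],[5,50,95])*1000,1))
def reg(r0,r1,c0,c1,z0,z1):
    m=np.zeros(X.shape[:2],bool); m[r0:r1,c0:c1]=1
    return m&(X[...,2]>z0)&(X[...,2]<z1)
rect(reg(170,280,195,295,.043,.06),'rack')
rect(reg(140,250,285,380,.007,.018),'board')
rect(reg(160,215,398,470,.02,.036),'bed')
rect(reg(160,215,398,470,.115,.14),'jaw')
rect(reg(160,215,398,470,.19,.24),'grip/lever')
rect(reg(238,270,370,435,.02,.036),'stone')
rect(reg(195,222,254,285,.02,.043),'link A')
rect(reg(233,260,248,278,.02,.043),'link B')
print('bench',np.nanmedian(X[250:330,420:520,2]))
for (v,u) in [(210,270),(209,266),(246,262),(247,258)]: print(v,u,np.round(X[v,u]*1000,1))
E
```

```text
rack 2750 [489.3 277.1] [102.1 224. ] 78.83 z [45.  49.1 53.5]
board 5297 [572.7 -15.4] [249.4 319.6] 86.87 z [ 7.6 10.8 15. ]
bed 625 [ 583.3 -282.8] [136.2  78.2] 83.87 z [23.2 28.8 33.8]
jaw 213 [ 570.7 -312.3] [82.2 33.8] 76.59 z [117.9 125.9 134.7]
grip/lever 207 [ 574.6 -304.5] [63.1 31.7] 75.13 z [193.5 220.  226. ]
stone 820 [ 389.6 -197.3] [ 50.  129.2] 4.95 z [22.2 26.7 31.1]
link A 324 [526.7 187.9] [63.7 76.8] 80.03 z [24.1 30.1 35.8]
link B 334 [425.3 206.7] [67.5 59.2] 83.39 z [22.2 27.8 33.6]
bench -0.0009617730085471392
210 270 [522.6 177.7  34.8]
209 266 [527.  189.9  28.7]
246 262 [420.8 202.3  27.8]
247 258 [418.3 213.7  27.8]
```

View pics/crop1.png

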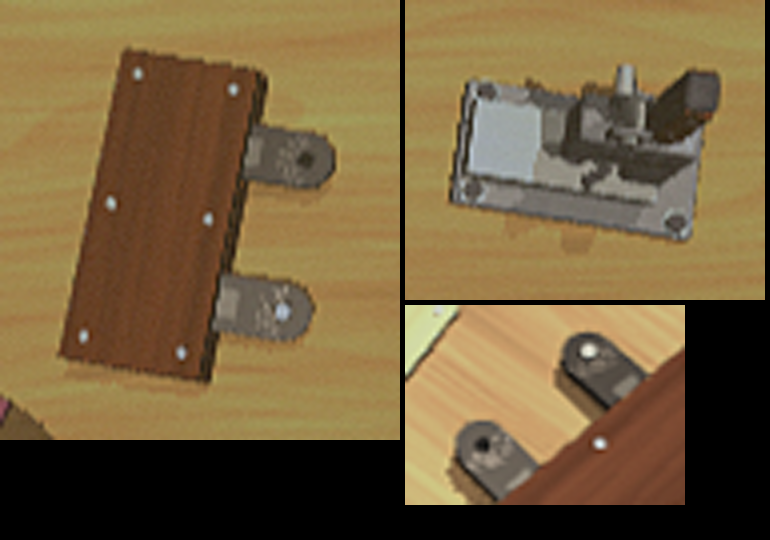

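The crop shows the pin (bright dot) on the lower link, at about (282,312) in the crop. That is link B, the one nearer the robot; the upper link has an empty bore. I'll go above link B and look with the wrist camera.

```bash
cat >> h.py <<'E'
def goal(x,y,z,psi,tilt=0):
    """rows (turn, shift in tool axes) to reach TCP (m) pointing down, tool x at yaw psi deg"""
    s=r.state(); A=R.from_euler('xyz',s['ee_rot']); B=R.from_euler('xyz',[np.pi,0,np.radians(psi)])
    rv=(A.inv()*B).as_rotvec(); t=A.inv().apply(np.array([x,y,z])-s['tool_pos'])
    print('turn',np.round(rv,3),'shift',np.round(t,4),'deg/7.16=%.1f mm/41.7=%.1f'%(np.degrees(np.linalg.norm(rv))/7.16,np.linalg.norm(t)/.0417))
E
python3 -c "
from h import *
goal(.430,.230,.20,78.8)"
```

```text
turn [-2.000e-03  1.000e-03  1.306e+00] shift [-0.2834 -0.1775  0.0307] deg/7.16=10.5 mm/41.7=8.1
```

```bash
python3 -m handwheel '[[0,0,1.306,-0.283,-0.1775,0.03,1],[0,0,1.306,-0.283,-0.1775,0.03,1],[0,0,1.306,-0.283,-0.1775,0.03,1],[0,0,1.306,-0.283,-0.1775,0.03,1],[0,0,1.306,-0.283,-0.1775,0.03,1],[0,0,1.306,-0.283,-0.1775,0.03,1],[0,0,1.306,-0.283,-0.1775,0.03,1],[0,0,1.306,-0.283,-0.1775,0.03,1],[0,0,1.306,-0.283,-0.1775,0.03,1],[0,0,1.306,-0.283,-0.1775,0.03,1],[0,0,1.306,-0.283,-0.1775,0.03,1],[0,0,1.306,-0.283,-0.1775,0.03,1]]'
python3 - <<'E'
from h import *
i,d,p=cam('wrist'); X=cloud(d,p); save('w1',i); np.savez('w1.npz',i=i,d=d,X=X)
print(r.state()['tool_pos'],r.state()['ee_rot'],np.round(X[::80,::80],3).tolist())
E
```

```text
time: 1.1
tool_pos: [0.4296, 0.2296, 0.2002]
ee_rot: [-3.14, 0.002, 1.373]
contact_force: [-0.1, -0.3, -0.2]
gripper_width: 0.0854
[0.42948339 0.22990836 0.20029027] [-3.14016330e+00  1.73265332e-03  1.37666710e+00] [[[0.142, 0.471, 0.001], [0.223, 0.455, 0.0], [0.307, 0.435, 0.01], [0.384, 0.422, 0.0], [0.465, 0.406, 0.001], [0.545, 0.39, 0.001], [0.625, 0.374, 0.001], [0.706, 0.358, -0.0]], [[0.1, 0.401, 0.001], [0.188, 0.384, 0.001], [0.275, 0.366, 0.001], [0.363, 0.349, 0.001], [0.449, 0.329, 0.052], [0.524, 0.314, 0.051], [0.598, 0.299, 0.052], [0.71, 0.279, 0.002]], [[0.05, 0.319, 0.002], [0.145, 0.3, 0.001], [0.241, 0.281, 0.001], [0.337, 0.262, 0.001], [0.434, 0.254, 0.052], [0.516, 0.237, 0.051], [0.623, 0.205, 0.001], [0.717, 0.186, 0.001]], [[-0.011, 0.22, 0.001], [0.094, 0.199, 0.001], [0.2, 0.178, 0.001], [0.306, 0.158, 0.002], [0.411, 0.136, 0.001], [0.516, 0.115, 0.001], [0.616, 0.101, 0.011], [0.726, 0.073, 0.0]], [[-0.085, 0.098, 0.002], [0.048, 0.084, 0.014], [0.374, 0.249, 0.259], [0.267, 0.028, 0.001], [0.385, 0.006, 0.002], [0.5, -0.006, 0.013], [0.49, 0.226, 0.258], [0.735, -0.063, 0.002]]]
```

View pics/w1.png

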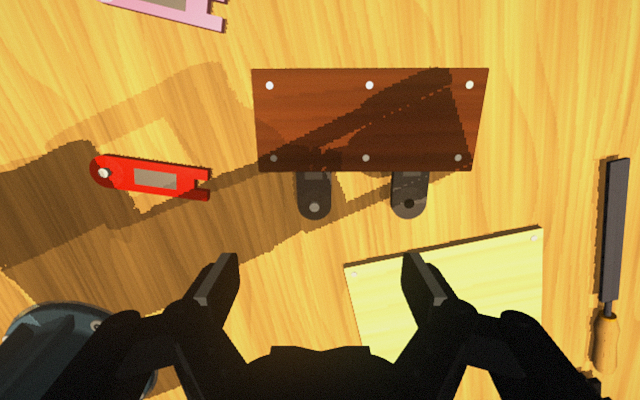

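The wrist view shows the pinned link at about (314,195), with its pin at (314,207) and round tip at about (314,220). The empty-bore link is at (409,195). Now to get its geometry from depth.

```bash
python3 - <<'E'
from h import *
z=np.load('w1.npz'); i,X=z['i'],z['X']
def reg(r0,r1,c0,c1,z0,z1):
    m=np.zeros(X.shape[:2],bool); m[r0:r1,c0:c1]=1
    return m&(X[...,2]>z0)&(X[...,2]<z1)
rm=reg(60,175,245,495,.046,.056)
(c,sz,an)=cv2.minAreaRect(X[rm][:,:2].astype(np.float32)*1000); print('rack',c,sz,an,np.median(X[rm][:,2]))
for nm,c0,c1 in [('pin',290,340),('spare',385,435)]:
    m=reg(165,230,c0,c1,.024,.036); P=X[m]*1000
    for yaw in [-101.2]:
        a=np.radians(yaw); e=np.array([np.cos(a),np.sin(a)]); n=np.array([-e[1],e[0]])
        s=P[:,:2]@e; t=P[:,:2]@n; tip=s.max()
        L=[]
        for k in np.arange(tip-55,tip-20,5):
            q=(s>k)&(s<k+5); L.append((k+2.5,t[q].min(),t[q].max()))
        L=np.array(L); mid=(L[:,1]+L[:,2])/2; sl=np.polyfit(L[:,0],mid,1)
        print(nm,'n',m.sum(),'z',np.median(P[:,2]),'tip s',tip,'width',np.round(L[:,2]-L[:,1],1),'mid',np.round(mid,1),'yaw',yaw+np.degrees(np.arctan(sl[0])),'tip xy',tip*e+np.median(mid)*n)
    pm=reg(195,222,c0,c1,.0358,.045); print('pin',pm.sum(), X[pm].mean(0)*1000)
b=X[207,314]*1000; print(b)
E
```

```text
rack (487.25518798828125, 281.2467956542969) (99.41118621826172, 224.33792114257812) 78.84880065917969 0.05175765773628596
pin n 1553 z 30.148906347188415 tip s -253.72801344668852 width [38.6 38.9 39.1 39.4 38.5 38.8 38.9] mid [368.9 368.9 368.7 368.7 369.2 369.2 369.1] yaw -100.45607663944635 tip xy [411.15289092 177.24357477]
pin 1 [415.78923668 201.36428604  35.92474254]
spare n 1615 z 32.68908099663234 tip s -257.70066835819046 width [40.1 40.3 39.8 40.5 40.1 40.5 39.4] mid [478.6 478.8 478.5 479.1 478.8 479.2 478.8] yaw -100.52088508923526 tip xy [519.77218989 159.78615681]
pin 0 [nan nan nan]
[415.93082156 196.61612101  33.55172364]<stdin>:18: RuntimeWarning: Mean of empty slice.
  ret = um.true_divide(
```

```bash
python3 -c "
from h import *
goal(.4183,.2135,.010,79)"
```

```text
turn [-0.001  0.002 -0.002] shift [-0.0179 -0.0075  0.1903] deg/7.16=0.0 mm/41.7=4.6
```

```bash
python3 -m handwheel '[[0,0,0,-0.018,-0.0075,0.04,1],[0,0,0,-0.018,-0.0075,0.08,1],[0,0,0,-0.018,-0.0075,0.12,1],[0,0,0,-0.018,-0.0075,0.15,1],[0,0,0,-0.018,-0.0075,0.175,1],[0,0,0,-0.018,-0.0075,0.19,1],[0,0,0,-0.018,-0.0075,0.19,1],[0,0,0,-0.018,-0.0075,0.19,0.3],[0,0,0,-0.018,-0.0075,0.19,0.3],[0,0,0,-0.018,-0.0075,0.19,0.3],[0,0,0,-0.018,-0.0075,0.19,0.3],[0,0,0,-0.018,-0.0075,0.19,0.3]]' 60
python3 -c "
from h import *
s=r.state();print(s['gripper_width'],s['tool_pos'])"
```

```text
time: 2.15
tool_pos: [0.4197, 0.2138, 0.012]
ee_rot: [3.14, 0.001, 1.378]
contact_force: [-1.1, -0.7, 6.2]
gripper_width: 0.0385
0.03853825851843049 [0.4196728  0.2137731  0.01204106]
```

The grip works, but the fingertips reach 10 mm below the link, so I couldn't lower it onto the bench. I'll re-grip 11 mm higher, then pull.

```bash
python3 -m handwheel '[[0,0,0,0,0,0,0.75],[0,0,0,0,0,0,0.75],[0,0,0,0,0,-0.006,0.75],[0,0,0,0,0,-0.0105,0.75],[0,0,0,0,0,-0.0105,0.3],[0,0,0,0,0,-0.0105,0.3],[0,0,0,0,0,-0.0105,0.3],[0,0,0,0,0,-0.0105,0.3],[0,0,0,0,0,-0.0105,0.3]]' 90
python3 -m handwheel '[[0,0,0,0,0,-0.002,0.3],[0,0,0,-0.01,0,-0.002,0.3],[0,0,0,-0.03,0,-0.002,0.3],[0,0,0,-0.05,0,-0.002,0.3],[0,0,0,-0.07,0,-0.002,0.3],[0,0,0,-0.09,0,-0.002,0.3],[0,0,0,-0.11,0,-0.002,0.3],[0,0,0,-0.12,0,-0.002,0.3],[0,0,0,-0.12,0,-0.002,0.3]]'
python3 - <<'E'
from h import *
i,d,p=cam('wrist'); X=cloud(d,p); save('w2',i); np.savez('w2.npz',i=i,d=d,X=X)
print(r.state()['tool_pos'],r.state()['gripper_width'])
E
```

```text
time: 2.9
tool_pos: [0.4203, 0.2139, 0.0236]
ee_rot: [3.139, 0.001, 1.378]
contact_force: [-2.8, -2.6, 13.0]
gripper_width: 0.0364
time: 3.65
tool_pos: [0.3958, 0.0942, 0.025]
ee_rot: [3.141, 0.001, 1.376]
contact_force: [-0.9, 0.5, -2.5]
gripper_width: 0.0362
[0.39633211 0.09504645 0.02515658] 0.03615276835401813
```

View pics/w2.png

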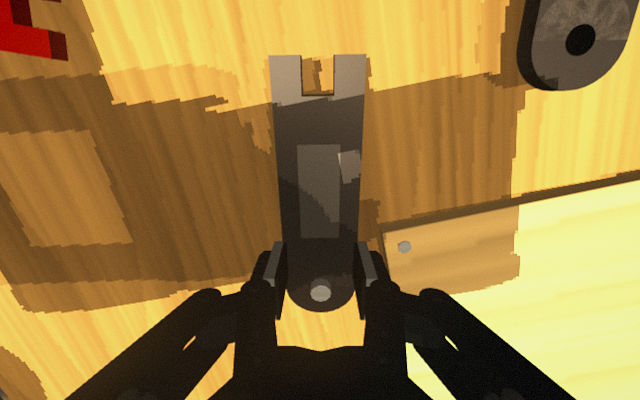

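The link is out and held by the pads near its pin end. The fork is at (318,75), the pin at (320,293), and the path below is clear. I'll check the tilt, then lower it.

```bash
python3 - <<'E'
from h import *
X=np.load('w2.npz')['X']
for v,u in [(65,284),(65,350),(110,290),(110,350),(150,285),(200,285),(230,300),(293,320)]: print(v,u,np.round(X[v-2:v+3,u-2:u+3].reshape(-1,3).mean(0)*1000,1))
E
python3 -m handwheel '[[0,0,0,0,0,0.01,0.3],[0,0,0,0,0,0.017,0.3],[0,0,0,0,0,0.021,0.3],[0,0,0,0,0,0.0235,0.3],[0,0,0,0,0,0.0235,0.3]]'
```

```text
65 284 [400.6 193.5  39.2]
65 350 [427.3 188.3  39.3]
110 290 [398.9 175.7  37.9]
110 350 [nan nan nan]
150 285 [nan nan nan]
200 285 [386.3 134.1  34. ]
230 300 [389.9 116.   33. ]
293 320 [393.   77.2  35.6]
time: 4.12
tool_pos: [0.3966, 0.0957, 0.0043]
ee_rot: [-3.14, 0.001, 1.378]
contact_force: [-17.9, 1.3, 52.4]
gripper_width: 0.0364
```

The pin end touched first because the link was tilted about 4°. I'll ease up, release and look again.

```bash
python3 -m handwheel '[[0,0,0,0,0,-0.002,0.3],[0,0,0,0,0,-0.002,0.9],[0,0,0,0,0,-0.002,0.9],[0,0,0,0,0,-0.002,0.9],[0,0,0,0,0,-0.002,0.9],[0,0,0,0,0,-0.03,0.9],[0,0,0,0.04,0,-0.07,0.9],[0,0,0,0.06,0,-0.10,0.9],[0,0,0,0.06,0,-0.10,0.9],[0,0,0,0.06,0,-0.10,0.9]]'
cat >> h.py <<'E'
def link(X,i,c,z0,z1,rad=.1):
    """dark points near c (xy, m) between z0,z1 -> minAreaRect in mm"""
    m=(np.hypot(X[...,0]-c[0],X[...,1]-c[1])<rad)&(X[...,2]>z0)&(X[...,2]<z1)&(np.ptp(i.astype(int),axis=2)<45)
    m=m.astype(np.uint8); n,l,st,_=cv2.connectedComponentsWithStats(m); k=1+np.argmax(st[1:,4]); m=l==k
    return m,cv2.minAreaRect(X[m][:,:2].astype(np.float32)*1000)
E
python3 - <<'E'
from h import *
i,d,p=cam('wrist'); X=cloud(d,p); save('w3',i); np.savez('w3.npz',i=i,d=d,X=X)
print(r.state()['tool_pos'],r.state()['gripper_width'])
m,q=link(X,i,(.403,.13),.004,.02); print(m.sum(),q,np.median(X[m][:,2])); 
E
```

```text
time: 4.95
tool_pos: [0.4107, 0.1562, 0.1067]
ee_rot: [3.138, -0.0, 1.38]
contact_force: [0.1, 0.7, -0.7]
gripper_width: 0.077
[0.40881712 0.1552085  0.10462771] 0.07684761766668781
4218 ((405.1087951660156, 143.3675994873047), (111.67058563232422, 39.42543029785156), 79.7589340209961) 0.010945778838351673
```

View pics/w3.png

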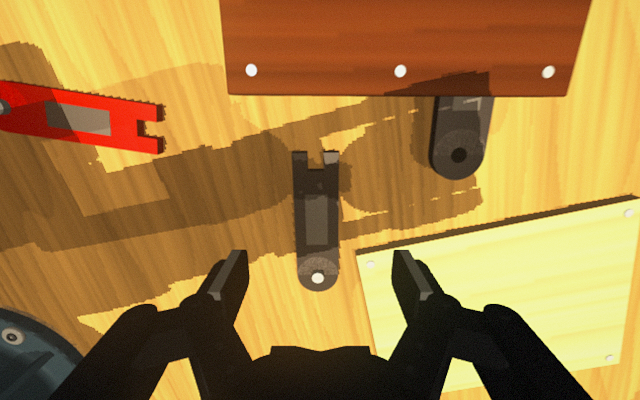

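The link lies flat on the bench with its pin at (318,278) and fork at (316,155). Next: its exact pose, and the grasp at the fork end.

```bash
cat >> h.py <<'E'
def ray(p,u,v,z,h=400):
    f=h/2/np.tan(np.radians(p['fov_y'])/2); M=cv2.Rodrigues(np.array(p['rvec'],float))[0]
    o=-M.T@np.array(p['tvec']).ravel(); dd=M.T@np.array([(u-p['cx'])/f,(v-p['cy'])/f,1]); return o+dd*(z-o[2])/dd[2]
E
python3 - <<'E'
from h import *
p=r.camera_params('wrist'); i=np.load('w3.npz')['i']
g=i.sum(2)[265:292,302:334]; v,u=np.where(g>0.8*g.max()); print(len(u),u.mean()+302,v.mean()+265,g.max())
pin=ray(p,u.mean()+302,v.mean()+265,.016)[:2]; fork=ray(p,(292+340)/2,152,.010)[:2]
print(pin,fork,np.linalg.norm(pin-fork)); e=(pin-fork)/np.linalg.norm(pin-fork); yaw=np.degrees(np.arctan2(e[1],e[0])); print('yaw',yaw)
m,q=link(np.load('w3.npz')['X'],i,(.403,.13),.004,.02)
a=np.radians(-100.3); e=np.array([np.cos(a),np.sin(a)]); g=pin-.095*e; print(g); goal(g[0],g[1],.002,79.7)
E
```

```text
91 317.25274725274727 277.6923076923077 718
[0.39218985 0.08022904] [0.41393522 0.19751751] 0.1192872484471202
yaw -100.5034213830882
[0.40917606 0.17369811]
turn [ 0.     0.001 -0.011] shift [ 0.0183 -0.0032  0.1026] deg/7.16=0.1 mm/41.7=2.5
```

```bash
python3 -m handwheel '[[0,0,-0.008,0.018,-0.003,0.03,0.9],[0,0,-0.008,0.018,-0.003,0.06,0.9],[0,0,-0.008,0.018,-0.003,0.085,0.9],[0,0,-0.008,0.018,-0.003,0.101,0.9],[0,0,-0.008,0.018,-0.003,0.101,0.9],[0,0,-0.008,0.018,-0.003,0.101,0.3],[0,0,-0.008,0.018,-0.003,0.101,0.3],[0,0,-0.008,0.018,-0.003,0.101,0.3],[0,0,-0.008,0.018,-0.003,0.101,0.3],[0,0,-0.008,0.018,-0.003,0.101,0.3],[0,0,-0.008,0.018,-0.003,0.101,0.3]]' 100
python3 -m handwheel '[[0,0,0,0,0,-0.01,0.3],[0,0,0,0,0,-0.04,0.3],[0,0,0,0,0,-0.08,0.3],[0,0,0,0,0,-0.12,0.3],[0,0,0,0,0,-0.14,0.3],[0,0,0,0,0,-0.14,0.3]]'
python3 - <<'E'
from h import *
i,d,p=cam('wrist'); X=cloud(d,p); np.savez('w4.npz',i=i,d=d,X=X); save('w4',i)
s=r.state();print(s['tool_pos'],s['ee_rot'],s['gripper_width'])
m,q=link(X,i,s['tool_pos'][:2],.1,.16,.13); P=X[m]*1000;print(m.sum(),q,np.median(P[:,2]))
v,u=np.where(m); print(u.min(),u.max(),v.min(),v.max())
print('plane',np.linalg.lstsq(np.c_[P[:,:2]-P[:,:2].mean(0),np.ones(len(P))],P[:,2],rcond=None)[0])
goal(.58,-.19,.16,81)
E
```

```text
time: 5.92
tool_pos: [0.4103, 0.1732, 0.0052]
ee_rot: [3.139, 0.001, 1.388]
contact_force: [-2.2, -2.6, 8.4]
gripper_width: 0.0357
time: 6.42
tool_pos: [0.4139, 0.174, 0.1514]
ee_rot: [3.128, -0.003, 1.388]
contact_force: [1.1, 0.6, -2.5]
gripper_width: 0.0356
[0.41215314 0.17368633 0.14844689] [ 3.13205725e+00 -1.51475896e-03  1.38826835e+00] 0.03534791720348773
7539 ((410.8774719238281, 154.2269287109375), (93.12616729736328, 47.94514846801758), 80.02274322509766) 156.2853182139524
275 365 212 350
plane [1.40298956e-02 1.22528712e-02 1.56060855e+02]
turn [ 0.01  -0.001 -0.025] shift [-0.3272  0.2312 -0.0098] deg/7.16=0.2 mm/41.7=9.6
```

The link is held level (tilt about 0.7°). Now I'll move to the robot side of the squeezer, facing it with the wrist camera, to fix its pose.

```bash
python3 -c "
from h import *
goal(.40,-.29,.30,-9)"
```

```text
turn [ 0.006 -0.009  1.545] shift [-0.458   0.0737 -0.1516] deg/7.16=12.4 mm/41.7=11.7
```

```bash
python3 -m handwheel '[[0,0,1.545,-0.458,0.0737,-0.15,0.3],[0,0,1.545,-0.458,0.0737,-0.15,0.3],[0,0,1.545,-0.458,0.0737,-0.15,0.3],[0,0,1.545,-0.458,0.0737,-0.15,0.3],[0,0,1.545,-0.458,0.0737,-0.15,0.3],[0,0,1.545,-0.458,0.0737,-0.15,0.3],[0,0,1.545,-0.458,0.0737,-0.15,0.3],[0,0,1.545,-0.458,0.0737,-0.15,0.3],[0,0,1.545,-0.458,0.0737,-0.15,0.3],[0,0,1.545,-0.458,0.0737,-0.15,0.3],[0,0,1.545,-0.458,0.0737,-0.15,0.3],[0,0,1.545,-0.458,0.0737,-0.15,0.3]]'
python3 -m handwheel '[[0,0,0.05,0,0,0,0.3],[0,0,0.05,0,0,0,0.3],[0,0,0.05,0,0,0,0.3]]'
python3 - <<'E'
from h import *
i,d,p=cam('wrist'); X=cloud(d,p); np.savez('w5.npz',i=i,d=d,X=X); save('w5',i)
s=r.state();print(s['tool_pos'],s['ee_rot'],s['gripper_width'],s['q'][5])
E
```

```text
time: 7.47
tool_pos: [0.399, -0.293, 0.2975]
ee_rot: [-3.14, -0.008, -0.12]
contact_force: [0.4, -0.0, -2.7]
gripper_width: 0.0355
time: 7.72
tool_pos: [0.3982, -0.2923, 0.2952]
ee_rot: [-3.137, -0.005, -0.169]
contact_force: [0.5, -0.8, -3.1]
gripper_width: 0.0356
[ 0.39837075 -0.29178218  0.29553017] [-3.13720146 -0.00557454 -0.16770153] 0.03544145706734768 0.8600990813834516
```

View pics/w5.png

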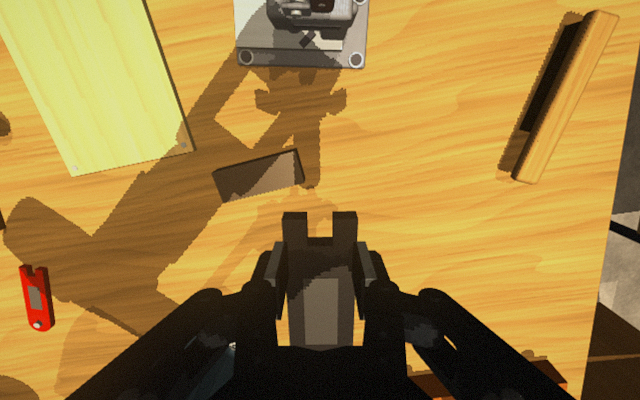

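The squeezer is only at the top edge of the view, (300,30). I'll move closer.

```bash
python3 -m handwheel '[[0,0,0,0.03,0,-0.02,0.3],[0,0,0,0.06,0,-0.04,0.3],[0,0,0,0.09,0,-0.06,0.3],[0,0,0,0.11,0,-0.06,0.3],[0,0,0,0.11,0,-0.06,0.3],[0,0,0,0.11,0,-0.06,0.3]]'
python3 - <<'E'
from h import *
i,d,p=cam('wrist'); X=cloud(d,p); np.savez('w6.npz',i=i,d=d,X=X); save('w6',i)
s=r.state();print(s['tool_pos'],s['ee_rot'],s['gripper_width'])
def rect(z0,z1):
    m=(np.hypot(X[...,0]-.575,X[...,1]+.3)<.11)&(X[...,2]>z0)&(X[...,2]<z1)
    m=m.astype(np.uint8); n,l,st,_=cv2.connectedComponentsWithStats(m)
    for k in 1+np.argsort(-st[1:,4])[:3]:
        P=X[l==k]*1000; print((z0,z1),len(P),st[k][:4],[np.round(a,1) for a in cv2.minAreaRect(P[:,:2].astype(np.float32))],'z',np.median(P[:,2]))
for z in [(.006,.02),(.026,.034),(.035,.042),(.12,.133),(.205,.235)]: rect(*z)
E
```

```text
time: 8.27
tool_pos: [0.5071, -0.3086, 0.3547]
ee_rot: [-3.136, -0.004, -0.163]
contact_force: [-0.6, 0.8, -4.7]
gripper_width: 0.0357
[ 0.50632403 -0.30866591  0.35465457] [-3.13573570e+00 -3.06670904e-03 -1.64475146e-01] 0.035665953245797355
(0.006, 0.02) 2698 [252  80 110  63] [array([ 572.9, -293.5]), array([174.8,  94.1]), np.float64(78.8)] z 13.009416601598964
(0.006, 0.02) 7 [253 102   1   7] [array([ 598.1, -209.6]), array([0.5, 9.4]), np.float64(74.6)] z 10.599184458946977
(0.026, 0.034) 992 [253  93  56  37] [array([ 581.4, -255. ]), array([86.7, 54.4]), np.float64(80.7)] z 30.80265982406995
(0.026, 0.034) 202 [310  95  32   8] [array([ 589.7, -327.8]), array([48.4, 10.2]), np.float64(78.3)] z 30.83480889423187
(0.026, 0.034) 13 [282 130  13   1] [array([ 551.4, -260.9]), array([19.1,  0.3]), np.float64(80.9)] z 30.51798500071253
(0.035, 0.042) 42 [305  95  10   7] [array([ 591.8, -303.7]), array([13. ,  7.4]), np.float64(37.4)] z 38.8344816920128
(0.12, 0.133) 360 [310 103  38  29] [array([ 566.9, -326.3]), array([46.5, 33.7]), np.float64(78.8)] z 128.49567339314086
(0.12, 0.133) 122 [282 102  19   9] [array([ 587.4, -282.7]), array([22.8,  9.4]), np.float64(81.0)] z 128.3233410055048
(0.12, 0.133) 20 [304 109  12   7] [array([ 576.8, -304.3]), array([13.6,  7.1]), np.float64(80.6)] z 128.8574756914208
(0.205, 0.235) 723 [313 106  24  34] [array([ 568.1, -320.7]), array([21.9, 30.1]), np.float64(78.7)] z 224.88781459389668
(0.205, 0.235) 359 [269 111  19  21] [array([ 576.8, -276.8]), array([15.4, 18. ]), np.float64(78.6)] z 222.4420317757618
```

View pics/w6.png

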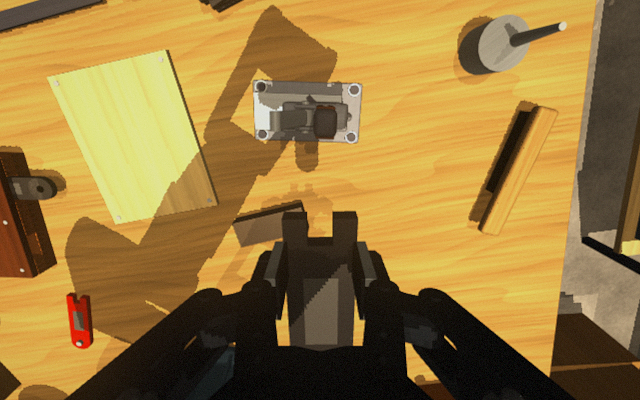

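The view shows the squeezer at about (308,110), with the grip top at (325,123) and the lever at (279,122). The grip top (21.9×30.1 mm), bed, jaw and lever all agree on a squeezer origin of about (0.5750, -0.2864), yaw -101.3°. Next I'll check how the link sits in the hand and plan the insertion pose.

```bash
python3 - <<'E'
from h import *
X=np.load('w6.npz')['X']; s=r.state(); A=R.from_euler('xyz',s['ee_rot'])
for v,u in [(216,290),(216,345),(230,290),(230,345),(245,320),(255,300),(270,300),(300,320),(330,310)]:
    P=X[v-1:v+2,u-1:u+2].reshape(-1,3).mean(0); print(v,u,np.round(A.inv().apply(P-s['tool_pos'])*1000,1))
cat=lambda x,y,z,psi:goal(*(np.array([.5750,-.2864])+x*np.array([np.cos(np.radians(-101.3)),np.sin(np.radians(-101.3))])+y*np.array([np.sin(np.radians(101.3)),np.cos(np.radians(101.3))])),z,psi)
cat(-.205,0,.26,78.7)
E
cat >> h.py <<'E'
def sq(x,y,z,psi=78.7,o=(.5750,-.2864),yaw=-101.3):
    a=np.radians(yaw); goal(o[0]+x*np.cos(a)-y*np.sin(a),o[1]+x*np.sin(a)+y*np.cos(a),z,psi)
E
```

```text
216 290 [ 25.1 -17.8  -2.3]
216 345 [25.3 11.7 -2.6]
230 290 [ 18.7 -17.6  -6.1]
230 345 [18.8 11.6 -6.2]
245 320 [ 9.1 -1.7 -4.9]
255 300 [  3.3 -12.6  -5.6]
270 300 [ -6.4 -12.8  -5.4]
300 320 [-27.2  -1.6  -4.8]
330 310 [-49.9  -7.6  -4.3]
turn [-0.002 -0.007 -1.538] shift [ 0.0705 -0.2375  0.0963] deg/7.16=12.3 mm/41.7=6.4
```

```bash
python3 -m handwheel '[[0,0,-1.538,0.0705,-0.2375,0.02,0.3],[0,0,-1.538,0.0705,-0.2375,0.02,0.3],[0,0,-1.538,0.0705,-0.2375,0.02,0.3],[0,0,-1.538,0.0705,-0.2375,0.04,0.3],[0,0,-1.538,0.0705,-0.2375,0.04,0.3],[0,0,-1.538,0.0705,-0.2375,0.09,0.3],[0,0,-1.538,0.0705,-0.2375,0.09,0.3],[0,0,-1.538,0.0705,-0.2375,0.09,0.3],[0,0,-1.538,0.0705,-0.2375,0.09,0.3],[0,0,-1.538,0.0705,-0.2375,0.09,0.3],[0,0,-1.538,0.0705,-0.2375,0.09,0.3],[0,0,-1.538,0.0705,-0.2375,0.09,0.3]]'
python3 - <<'E'
from h import *
sq(-.205,0,.060)
E
```

```text
time: 9.32
tool_pos: [0.6135, -0.0848, 0.2654]
ee_rot: [3.141, -0.006, 1.34]
contact_force: [0.1, 0.4, -2.9]
gripper_width: 0.0353
turn [ 0.001 -0.006 -0.034] shift [-0.0015  0.0017  0.2054] deg/7.16=0.3 mm/41.7=4.9
```

```bash
python3 -m handwheel '[[0,-0.032,-0.034,-0.0015,0.0017,0.04,0.3],[0,-0.032,-0.034,-0.0015,0.0017,0.08,0.3],[0,-0.032,-0.034,-0.0015,0.0017,0.12,0.3],[0,-0.032,-0.034,-0.0015,0.0017,0.16,0.3],[0,-0.032,-0.034,-0.0015,0.0017,0.19,0.3],[0,-0.032,-0.034,-0.0015,0.0017,0.205,0.3],[0,-0.032,-0.034,-0.0015,0.0017,0.205,0.3],[0,-0.032,-0.034,-0.0015,0.0017,0.205,0.3],[0,-0.032,-0.034,-0.0015,0.0017,0.205,0.3]]'
python3 - <<'E'
from h import *
s=r.state(); print(s['tool_pos'],s['ee_rot'])
i,d,p=cam('scene'); X=cloud(d,p); np.savez('s1.npz',i=i,d=d,X=X)
save('s1',cv2.resize(i[110:250,170:350],None,fx=4,fy=4,interpolation=cv2.INTER_CUBIC))
i,d,p=cam('wrist'); X=cloud(d,p); s=r.state(); A=R.from_euler('xyz',s['ee_rot'])
for v,u in [(230,290),(230,345),(245,320),(255,300),(270,300),(300,320),(330,310)]:
    P=X[v-1:v+2,u-1:u+2].reshape(-1,3).mean(0); print(v,u,np.round(P*1000,1))
sq(-.205,0,.0377)
E
```

```text
time: 10.07
tool_pos: [0.6158, -0.0857, 0.0621]
ee_rot: [3.139, 0.026, 1.374]
contact_force: [0.0, -0.2, -2.6]
gripper_width: 0.0358
[ 0.61581618 -0.08567636  0.06210435] [3.13934777 0.02604795 1.37396229]
230 290 [605.  -63.8  68.2]
230 345 [633.6 -69.5  68.1]
245 320 [618.7 -76.2  67.5]
255 300 [606.8 -79.9  68. ]
270 300 [604.7 -89.3  68.3]
300 320 [ 611.7 -112.    68.1]
330 310 [ 601.3 -133.    68.3]
turn [0.004 0.026 0.   ] shift [ 0.0009 -0.0016  0.0252] deg/7.16=0.2 mm/41.7=0.6
```

View pics/s1.png

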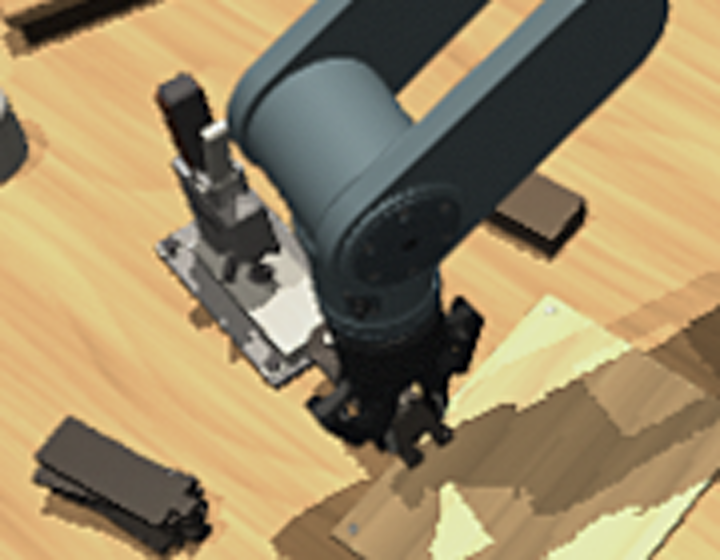

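The scene crop shows the gripper at about (395,400), holding the link in front of the squeezer at (240,260), with nothing in the way. The link is level. I'll work out the final approach.

```bash
python3 - <<'E'
from h import *
sq(-.205,0,.037);sq(-.155,0,.037);sq(-.112,0,.037)
E
```

```text
turn [0.004 0.026 0.   ] shift [ 0.0009 -0.0016  0.0259] deg/7.16=0.2 mm/41.7=0.6
turn [0.004 0.026 0.   ] shift [-0.0491 -0.0016  0.0272] deg/7.16=0.2 mm/41.7=1.3
turn [0.004 0.026 0.   ] shift [-0.0921 -0.0016  0.0283] deg/7.16=0.2 mm/41.7=2.3
```

```bash
python3 -m handwheel '[[0.004,0,0,0.001,-0.0016,0.013,0.3],[0.004,0,0,0.001,-0.0016,0.026,0.3],[0.004,0,0,0.001,-0.0016,0.026,0.3],[0.004,0,0,-0.02,-0.0016,0.0265,0.3],[0.004,0,0,-0.04,-0.0016,0.027,0.3],[0.004,0,0,-0.06,-0.0016,0.0275,0.3],[0.004,0,0,-0.08,-0.0016,0.028,0.3],[0.004,0,0,-0.092,-0.0016,0.0283,0.3],[0.004,0,0,-0.092,-0.0016,0.0283,0.3],[0.004,0,0,-0.092,-0.0016,0.0283,0.3]]'
python3 - <<'E'
from h import *
sq(-.0947,0,.036)
E
```

```text
time: 11.0
tool_pos: [0.5975, -0.1783, 0.0376]
ee_rot: [3.14, 0.028, 1.373]
contact_force: [-0.5, -3.0, 1.7]
gripper_width: 0.0354
turn [ 0.002  0.028 -0.001] shift [-0.0157 -0.0009  0.002 ] deg/7.16=0.2 mm/41.7=0.4
```

```bash
python3 -m handwheel '[[0,0,0,-0.004,-0.0009,0.0005,0.3],[0,0,0,-0.008,-0.0009,0.0008,0.3],[0,0,0,-0.012,-0.0009,0.001,0.3],[0,0,0,-0.012,-0.0009,0.001,0.3]]'
python3 -m handwheel '[[0,0,0,-0.002,0,0.0005,0.3],[0,0,0,-0.004,0,0.001,0.3],[0,0,0,-0.004,0,0.001,0.3]]'
python3 - <<'E'
from h import *
sq(-.0947,0,.036)
E
```

```text
time: 11.33
tool_pos: [0.594, -0.1904, 0.0369]
ee_rot: [3.14, 0.028, 1.372]
contact_force: [0.8, 1.4, 1.9]
gripper_width: 0.0356
time: 11.58
tool_pos: [0.5931, -0.1945, 0.036]
ee_rot: [3.14, 0.028, 1.372]
contact_force: [0.2, 3.0, 3.2]
gripper_width: 0.0355
turn [ 0.001  0.028 -0.001] shift [ 0.001   0.0002 -0.    ] deg/7.16=0.2 mm/41.7=0.0
```

```bash
python3 -m handwheel '[[0,0,0,-0.001,0,0.0003,0.3],[0,0,0,-0.002,0,0.0005,0.3],[0,0,0,-0.002,0,0.0005,0.3]]'
python3 -m handwheel '[[0,0,0,-0.001,0,0.0003,0.3],[0,0,0,-0.002,0,0.0005,0.3],[0,0,0,-0.002,0,0.0005,0.3]]'
```

```text
time: 11.83
tool_pos: [0.593, -0.1962, 0.0359]
ee_rot: [3.14, 0.028, 1.372]
contact_force: [1.3, 4.7, 4.7]
gripper_width: 0.0354
time: 12.08
tool_pos: [0.5929, -0.1977, 0.0359]
ee_rot: [3.139, 0.027, 1.372]
contact_force: [-0.7, 5.7, 6.0]
gripper_width: 0.0354
```

```bash
python3 -m handwheel '[[0,0,0,-0.001,0,0,0.3],[0,0,0,-0.002,0,0,0.3],[0,0,0,-0.002,0,0,0.3]]'
python3 -m handwheel '[[0,0,0,-0.001,0,0,0.3],[0,0,0,-0.002,0,0,0.3],[0,0,0,-0.002,0,0,0.3]]'
```

```text
time: 12.33
tool_pos: [0.5926, -0.1997, 0.036]
ee_rot: [3.139, 0.027, 1.372]
contact_force: [1.4, 4.8, 3.1]
gripper_width: 0.0354
time: 12.58
tool_pos: [0.5922, -0.2019, 0.0361]
ee_rot: [3.139, 0.027, 1.372]
contact_force: [0.2, 4.7, 4.0]
gripper_width: 0.0354
```

No hard stop yet, and I'm past the expected position. I'll measure where the fork end really is.

```bash
python3 - <<'E'
from h import *
i,d,p=cam('wrist'); X=cloud(d,p); s=r.state(); np.savez('w7.npz',i=i,d=d,X=X); save('w7',i)
a=np.radians(-101.3); o=np.array([.5750,-.2864])
def S(P): q=P[...,:2]-o; return np.stack([q[...,0]*np.cos(a)+q[...,1]*np.sin(a),-q[...,0]*np.sin(a)+q[...,1]*np.cos(a),P[...,2]],-1)*1000
Y=S(X); print('tcp',S(s['tool_pos']))
for v in range(206,345,6): print(v,[list(np.round(Y[v,u],0).astype(int)) if np.isfinite(Y[v,u]).all() else None for u in (292,304,320,345)])
j,d2,p2=cam('top'); X2=cloud(d2,p2); np.savez('t7.npz',i=j,d=d2,X=X2)
save('c7',np.vstack([cv2.resize(i[190:350,200:440],(720,480)),]))
E
```

```text
tcp [-86.28072726   0.31752283  36.03418367]
206 [[np.int64(-119), np.int64(-14), np.int64(41)], [np.int64(-119), np.int64(-8), np.int64(41)], [np.int64(-103), np.int64(1), np.int64(1)], [np.int64(-119), np.int64(14), np.int64(40)]]
212 [[np.int64(-116), np.int64(-14), np.int64(41)], [np.int64(-116), np.int64(-8), np.int64(42)], [np.int64(-98), np.int64(1), np.int64(0)], [np.int64(-116), np.int64(14), np.int64(41)]]
218 [[np.int64(-112), np.int64(-14), np.int64(41)], [np.int64(-112), np.int64(-8), np.int64(41)], [np.int64(-108), np.int64(1), np.int64(32)], [np.int64(-112), np.int64(14), np.int64(40)]]
224 [[np.int64(-109), np.int64(-14), np.int64(42)], [np.int64(-109), np.int64(-8), np.int64(40)], [np.int64(-108), np.int64(1), np.int64(39)], [np.int64(-109), np.int64(14), np.int64(41)]]
230 [[np.int64(-106), np.int64(-14), np.int64(42)], [np.int64(-106), np.int64(-8), np.int64(41)], [np.int64(-106), np.int64(1), np.int64(42)], [np.int64(-106), np.int64(14), np.int64(42)]]
236 [[np.int64(-102), np.int64(-14), np.int64(42)], [np.int64(-102), np.int64(-8), np.int64(41)], [np.int64(-102)
[... 2705 characters left out ...]
int64(41)], [np.int64(-39), np.int64(-9), np.int64(41)], [np.int64(-40), np.int64(1), np.int64(42)], [np.int64(-39), np.int64(16), np.int64(40)]]
332 [[np.int64(-35), np.int64(-17), np.int64(41)], [np.int64(-34), np.int64(-9), np.int64(40)], [np.int64(-34), np.int64(1), np.int64(40)], [np.int64(-34), np.int64(16), np.int64(41)]]
338 [[np.int64(-30), np.int64(-17), np.int64(41)], [np.int64(-30), np.int64(-9), np.int64(41)], [np.int64(-30), np.int64(1), np.int64(41)], [np.int64(-30), np.int64(16), np.int64(41)]]
344 [[np.int64(-25), np.int64(-17), np.int64(41)], [np.int64(-25), np.int64(-9), np.int64(41)], [np.int64(-25), np.int64(1), np.int64(42)], [np.int64(-24), np.int64(17), np.int64(40)]]
```

View pics/w7.png

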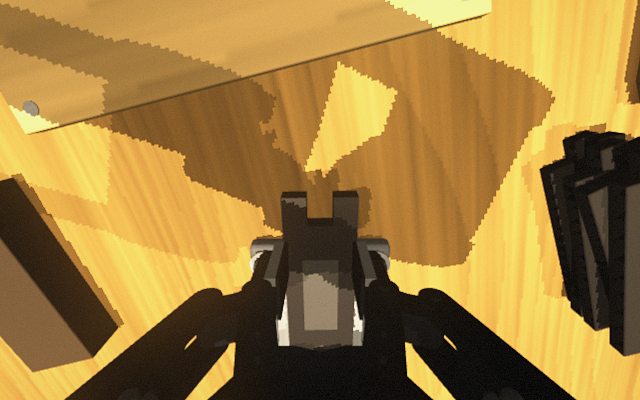

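The wrist view shows the fork at (320,195) with the link straddling the bed; the bed shows white at (283,330). The link has slid in the pads, so it's likely against something. I'll compare the fork with the bed's front edge in this same picture.

```bash
cat >> h.py <<'E'
def S(P,o=np.array([.5750,-.2864]),a=np.radians(-101.3)):
    q=P[...,:2]-o; return np.stack([q[...,0]*np.cos(a)+q[...,1]*np.sin(a),-q[...,0]*np.sin(a)+q[...,1]*np.cos(a),P[...,2]],-1)*1000
E
python3 - <<'E'
from h import *
z=np.load('w7.npz'); Y=S(z['X'])
def q(n,z0,z1,x0,x1,y0,y1):
    m=(Y[...,2]>z0)&(Y[...,2]<z1)&(Y[...,0]>x0)&(Y[...,0]<x1)&(abs(Y[...,1])>y0)&(abs(Y[...,1])<y1)
    v,u=np.where(m); P=Y[m]
    print(n,m.sum(), np.round(np.percentile(P[:,0],[0,1,3,10,50]),1) if len(P) else '', (u.min(),u.max(),v.min(),v.max()) if len(P) else '')
q('bed',26,34,-95,-20,17,30); q('base',8,18,-100,-20,25,60); q('fork top',36,46,-140,-100,8,18)
print([np.round(Y[v,320],0).tolist() for v in range(214,230,2)])
for y,x in [(243,265),(243,380),(320,281),(320,362),(300,278)]: print(y,x,np.round(Y[y,x],1))
# top camera
t=np.load('t7.npz'); T=S(t['X']); m=(T[...,2]>34)&(T[...,2]<48)&(abs(T[...,1])<22)&(T[...,0]>-140)&(T[...,0]<-20); print('top',m.sum(),np.percentile(T[m][:,0],[0,2,50,100]) if m.any() else '')
s=np.load('s1.npz')
E
```

```text
bed 488 [-55.1 -52.5 -49.9 -44.7 -31.3] (np.int64(277), np.int64(362), np.int64(294), np.int64(337))
base 665 [-80.6 -80.  -79.8 -79.4 -76.6] (np.int64(250), np.int64(389), np.int64(242), np.int64(273))
fork top 1714 [-124.6 -124.3 -124.1 -123.3 -113.5] (np.int64(284), np.int64(353), np.int64(194), np.int64(240))
[[-97.0, 1.0, 1.0], [-95.0, 1.0, 1.0], [-108.0, 1.0, 32.0], [-108.0, 1.0, 34.0], [-108.0, 1.0, 36.0], [-108.0, 1.0, 39.0], [-108.0, 1.0, 41.0], [-107.0, 1.0, 41.0]]
243 265 [-79.5 -35.9   9.6]
243 380 [-79.2  41.    9.1]
320 281 [-35.  -24.6  31.4]
320 362 [-34.4  28.2  30.8]
300 278 [-88.1 -18.   74.5]
top 11 [-33.1937379  -33.09705007 -25.96376023 -20.1654313 ]
```

```bash
python3 - <<'E'
from h import *
z=np.load('w7.npz'); Y=S(z['X'])
m=(Y[...,2]>37)&(Y[...,2]<45)&(abs(Y[...,1])<26)&(Y[...,0]>-126)&(Y[...,0]<-20)
L=[]
for v in range(194,345,10):
    u=np.where(m[v])[0]; L.append((np.median(Y[v,u,0]),Y[v,u[0],1],Y[v,u[-1],1])); print(v,u[0],u[-1],np.round(L[-1],1), 'mid %.1f'%((L[-1][1]+L[-1][2])/2))
s=r.state(); print(s['ee_rot'],S(s['tool_pos']))
E
```

```text
194 335 350 [-124.4    8.6   16.4] mid 12.5
204 281 358 [-120.5  -19.3   20.3] mid 0.5
214 281 357 [-114.8  -19.6   20.1] mid 0.2
224 282 357 [-108.9  -19.3   20.2] mid 0.5
234 282 356 [-103.1  -19.5   19.9] mid 0.2
244 274 364 [-97.2 -23.7  24.1] mid 0.2
254 287 352 [-90.8 -17.3  18.2] mid 0.5
264 287 352 [-84.3 -17.2  18.1] mid 0.5
274 288 351 [-77.9 -17.1  18.1] mid 0.5
284 287 352 [-71.  -18.2  19.1] mid 0.4
294 286 354 [-63.9 -19.   20.8] mid 0.9
304 287 353 [-56.6 -18.7  20.4] mid 0.9
314 287 353 [-49.1 -18.9  20.5] mid 0.8
324 288 352 [-41.3 -18.8  20.3] mid 0.8
334 288 352 [-33.3 -19.1  20.6] mid 0.7
344 289 351 [-25.1 -18.8  20.4] mid 0.8
[3.13913459 0.02732474 1.37236105] [-86.32903433   0.31809316  36.03041483]
```

The link is straight and centred (offset at most 0.5 mm), but the fork measures 4 mm short of home and the pads slip. I'll release it, then push it home from behind with the closed fingers.

```bash
python3 -m handwheel '[[0,0,0,0,0,0,0.9],[0,0,0,0,0,0,0.9],[0,0,0,0,0,0,0.9],[0,0,0,0,0,0,0.9],[0,0,0,0,0,0,0.9],[0,0.0275,0,0,0,-0.04,0.9],[0,0.0275,0,0.02,0,-0.05,0.9],[0,0.0275,0,0.06,0,-0.05,0.9],[0,0.0275,0,0.085,0,-0.05,0],[0,0.0275,0,0.085,0,-0.05,0],[0,0.0275,0,0.085,0,-0.05,0],[0,0.0275,0,0.085,0,-0.05,0]]'
python3 - <<'E'
from h import *
i,d,p=cam('wrist'); X=cloud(d,p); np.savez('w8.npz',i=i,d=d,X=X); save('w8',i); Y=S(X)
m=(Y[...,2]>36)&(Y[...,2]<45)&(abs(Y[...,1])<24)&(Y[...,0]>-150)&(Y[...,0]<-20); v,u=np.where(m)
print('fork',m.sum(),np.percentile(Y[m][:,0],[0,1,3,50]) if m.any() else '',(u.min(),u.max(),v.min(),v.max()) if m.any() else '')
sq(-.150,0,.075);sq(-.150,0,.034); print(S(r.state()['tool_pos']))
E
```

```text
time: 13.68
tool_pos: [0.609, -0.1175, 0.0836]
ee_rot: [3.139, 0.0, 1.373]
contact_force: [-0.2, 0.4, -0.5]
gripper_width: 0.029
fork 3176 [-124.36620424 -123.60837899 -123.16978644  -91.70617156] (np.int64(294), np.int64(345), np.int64(278), np.int64(350))
turn [ 0.002  0.    -0.002] shift [-0.0218 -0.0003  0.0086] deg/7.16=0.0 mm/41.7=0.6
turn [ 0.002  0.    -0.002] shift [-0.0218 -0.0004  0.0496] deg/7.16=0.0 mm/41.7=1.3
[-171.78359246    0.34792905   83.58360681]
```

```bash
python3 -m handwheel '[[0.002,0,0,0,0,0.025,0],[0.002,0,0,0,0,0.049,0],[0.002,0,0,0,0,0.049,0],[0.002,0,0,-0.02,0,0.049,0],[0.002,0,0,-0.03,0,0.049,0],[0.002,0,0,-0.034,0,0.049,0],[0.002,0,0,-0.034,0,0.049,0]]'
python3 -m handwheel '[[0,0,0,-0.002,0,0,0],[0,0,0,-0.004,0,0,0],[0,0,0,-0.004,0,0,0]]'
python3 -m handwheel '[[0,0,0,-0.001,0,0,0],[0,0,0,-0.002,0,0,0],[0,0,0,-0.002,0,0,0]]'
python3 -c "
from h import *
print(S(r.state()['tool_pos']))"
```

```text
time: 14.32
tool_pos: [0.6028, -0.1533, 0.0357]
ee_rot: [3.14, 0.001, 1.369]
contact_force: [0.3, 0.2, 0.3]
gripper_width: 0.0001
time: 14.57
tool_pos: [0.6023, -0.1571, 0.0362]
ee_rot: [3.139, 0.0, 1.369]
contact_force: [0.3, 1.2, 1.2]
gripper_width: -0.0001
time: 14.82
tool_pos: [0.602, -0.1586, 0.0363]
ee_rot: [3.139, 0.0, 1.37]
contact_force: [1.6, 2.0, 0.1]
gripper_width: -0.0001
[-130.61913611    1.43465724   36.25336802]
```

```bash
python3 -m handwheel '[[0,0,0,-0.001,0,0,0],[0,0,0,-0.002,0,0,0],[0,0,0,-0.002,0,0,0]]'
python3 -m handwheel '[[0,0,0,-0.001,0,0,0],[0,0,0,-0.002,0,0,0],[0,0,0,-0.002,0,0,0]]'
python3 -c "
from h import *
print(S(r.state()['tool_pos']))"
```

```text
time: 15.07
tool_pos: [0.6016, -0.1605, 0.0362]
ee_rot: [3.139, 0.0, 1.37]
contact_force: [1.1, 2.3, 1.1]
gripper_width: -0.0001
time: 15.32
tool_pos: [0.6009, -0.1629, 0.0361]
ee_rot: [3.139, 0.001, 1.37]
contact_force: [-0.4, 1.3, 0.1]
gripper_width: -0.0
[-126.13695796    1.22771015   36.11521479]
```

```bash
python3 - <<'E'
from h import *
i,d,p=cam('wrist'); X=cloud(d,p); np.savez('w9.npz',i=i,d=d,X=X); save('w9',i); Y=S(X)
m=(Y[...,2]>36)&(Y[...,2]<45)&(abs(Y[...,1])<24)&(Y[...,0]>-150)&(Y[...,0]<-20); v,u=np.where(m)
print('fork',m.sum(),np.percentile(Y[m][:,0],[0,1,3,50]) if m.any() else '',(u.min(),u.max(),v.min(),v.max()) if m.any() else '')
for y in (-17,-12,12,17):
    k=m&(abs(Y[...,1]-y)<1.5); print(y,k.sum(),np.percentile(Y[k][:,0],[0,3]) if k.any() else '')
save('w9c',cv2.resize(i[180:400,180:460],None,fx=2.5,fy=2.5))
E
```

```text
fork 642 [-139.23240787 -138.84257353 -138.67852916  -84.97082722] (np.int64(284), np.int64(354), np.int64(241), np.int64(350))
-17 85 [-120.21898394 -120.07293381]
-12 1 [-133.80703209 -133.80703209]
12 9 [-134.97393367 -134.8916655 ]
17 11 [-119.80874948 -119.80030959]
```

View pics/w9c.png

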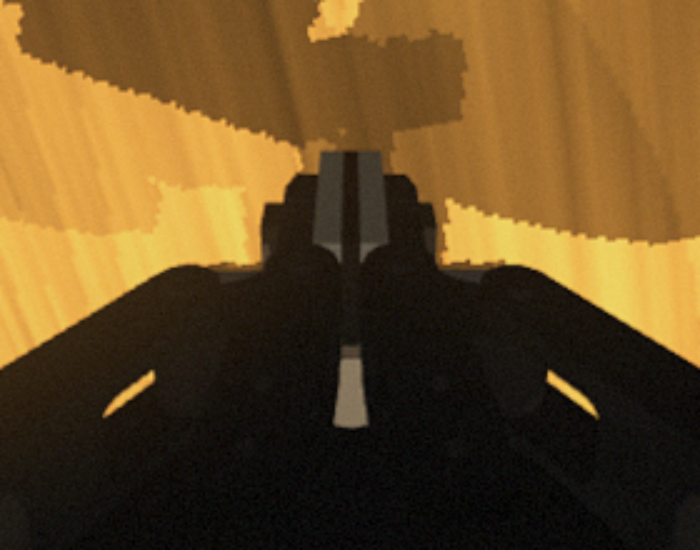

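The picture is mostly closed fingers, at (350,200) in the crop. Depth at both fork prongs now gives x = -120.0 mm, which is home. A bit more push should confirm the stop.

```bash
python3 -m handwheel '[[0,0,0,-0.001,0,0,0],[0,0,0,-0.002,0,0,0],[0,0,0,-0.002,0,0,0],[0,0,0,-0.003,0,0,0],[0,0,0,-0.003,0,0,0]]'
python3 -c "
from h import *
print(S(r.state()['tool_pos']))"
```

```text
time: 15.78
tool_pos: [0.6002, -0.1662, 0.0361]
ee_rot: [3.139, 0.001, 1.37]
contact_force: [-0.1, 0.4, -0.3]
gripper_width: 0.0001
[-122.82019715    1.18154469   36.06480458]
```

```bash
cat > fk.py <<'E'
from h import *
i,d,p=cam('wrist'); X=cloud(d,p); np.savez('wl.npz',i=i,d=d,X=X); Y=S(X)
m=(Y[...,2]>36)&(Y[...,2]<45)&(abs(Y[...,1])<24)&(Y[...,0]>-130)&(Y[...,0]<-20)
for y in (-18,-16,-14,14,16,18):
    k=m&(abs(Y[...,1]-y)<1); print(y,k.sum(),np.percentile(Y[k][:,0],[0,3]) if k.any() else '', np.median(Y[k][:,2]) if k.any() else '')
print(S(r.state()['tool_pos']),r.state()['contact_force'])
E
python3 fk.py; python3 -m handwheel '[[0,0,0,-0.001,0,0,0],[0,0,0,-0.003,0,0,0],[0,0,0,-0.003,0,0,0]]'; python3 fk.py
```

```text
-18 79 [-120.38327484 -120.05323555] 40.57605863371712
-16 60 [-120.17091624 -120.00863451] 40.82638447549667
-14 9 [-120.20891535 -120.15368598] 39.21874255182487
14 0  
16 0  
18 44 [-120.04007742 -120.00640519] 40.326664261378184
[-122.90062703    1.18455656   36.09051014] [ 0.16169798  0.22684273 -0.97189088]
time: 16.08
tool_pos: [0.5996, -0.1694, 0.0361]
ee_rot: [3.139, 0.001, 1.37]
contact_force: [-1.1, -0.3, 0.3]
gripper_width: 0.0001
-18 97 [-119.88869323 -119.72485031] 40.64514130498513
-16 81 [-120.25133625 -119.97488199] 40.76410461319666
-14 21 [-120.00734032 -119.95506056] 40.28314248655023
14 0  
16 6 [-119.62159483 -119.61670547] 39.885433432941106
18 60 [-120.17819461 -119.96304336] 40.61332582676557
[-119.62116028    1.1776896    36.10361565] [-1.2266314  -1.00009117 -0.14151343]
```

The closed fingers are going into the fork notch. I'll continue until they meet its bottom, which will test the stop.

```bash
python3 -m handwheel '[[0,0,0,-0.001,0.0005,0,0],[0,0,0,-0.003,0.001,0,0],[0,0,0,-0.003,0.001,0,0]]'; python3 -m handwheel '[[0,0,0,-0.001,0,0,0],[0,0,0,-0.002,0,0,0],[0,0,0,-0.002,0,0,0]]';python3 -m handwheel '[[0,0,0,-0.001,0,0,0],[0,0,0,-0.002,0,0,0],[0,0,0,-0.002,0,0,0]]'; python3 fk.py
```

```text
time: 16.38
tool_pos: [0.5999, -0.1727, 0.036]
ee_rot: [3.14, 0.001, 1.369]
contact_force: [-0.9, -0.2, -0.9]
gripper_width: -0.0001
time: 16.63
tool_pos: [0.5994, -0.1749, 0.036]
ee_rot: [3.14, 0.001, 1.369]
contact_force: [-0.9, 1.5, -0.3]
gripper_width: 0.0002
time: 16.88
tool_pos: [0.5992, -0.1762, 0.036]
ee_rot: [3.14, -0.0, 1.369]
contact_force: [0.0, 3.4, 1.4]
gripper_width: -0.0002
-18 84 [-119.74089423 -119.67353996] 40.74721187611827
-16 131 [-120.44696018 -119.81236318] 40.700284004382375
-14 83 [-119.96274708 -119.91725885] 40.79375370640311
14 17 [-121.08923926 -121.0277034 ] 39.07498527885055
16 28 [-119.8197692  -119.75027197] 40.26030035466854
18 68 [-119.59117236 -119.49458215] 40.6216866843772
[-112.78475865    2.13023215   36.00209734] [-0.25313396  5.02242041  0.61288321]
```

```bash
python3 -m handwheel '[[0,0,0,-0.001,0,0,0],[0,0,0,-0.003,0,0,0],[0,0,0,-0.003,0,0,0]]'; python3 fk.py
```

```text
time: 17.18
tool_pos: [0.599, -0.1766, 0.036]
ee_rot: [3.14, -0.004, 1.369]
contact_force: [3.2, 11.8, 2.4]
gripper_width: 0.0005
-18 89 [-120.22541826 -119.77142694] 40.81102836984934
-16 132 [-119.77724492 -119.66415757] 40.67001101719242
-14 84 [-120.28837423 -119.7472623 ] 40.89256391040134
14 20 [-121.15886798 -121.00917946] 39.33013965125734
16 30 [-119.74498867 -119.61672035] 40.179608689321384
18 70 [-119.59520956 -119.35243118] 40.61405992099819
[-112.40877039    2.06855419   35.99414142] [ 2.00754568 12.57848594  2.26856246]
```

Firm stop: 12 N with no further movement and the fork at -119.8 mm, so the link is home. I'll back out of the notch, rise, and turn for the trigger.

```bash
python3 -m handwheel '[[0,0,0,0.02,0,0,0],[0,0,0,0.035,0,0,0],[0,0,0,0.035,0,-0.04,0],[0,0,0,0.035,0,-0.08,1],[0,0,0,0.035,0,-0.12,1],[0,0,0,0.035,0,-0.16,1],[0,0,0,0.035,0,-0.20,1],[0,0,0,0.035,0,-0.24,1],[0,0,0,0.035,0,-0.265,1],[0,0,0,0.035,0,-0.265,1]]'
python3 fk.py; python3 -c "
from h import *
sq(.017,0,.29,-11.3)"
```

```text
time: 18.07
tool_pos: [0.6083, -0.1444, 0.3097]
ee_rot: [3.127, 0.0, 1.37]
contact_force: [1.1, -0.7, 1.2]
gripper_width: 0.0834
-18 72 [-118.9108168  -116.15930682] 40.74337117998405
-16 84 [-119.39805069 -115.62752629] 41.15507298628882
-14 79 [-119.36598021 -117.84964836] 41.053546495216096
14 72 [-118.39655078 -117.65491392] 40.99803811588647
16 109 [-118.78797817 -115.73290559] 40.99454734437089
18 59 [-118.48723081 -116.6506525 ] 41.06378873801542
[-145.98489688    3.69761024  305.91268578] [ 0.5524791  -1.02732908 -0.22822995]
turn [ 0.007 -0.009  1.567] shift [-0.163  -0.0032  0.0158] deg/7.16=12.5 mm/41.7=3.9
```

```bash
python3 -m handwheel '[[0,0,1.567,-0.163,-0.0032,0,1],[0,0,1.567,-0.163,-0.0032,0,1],[0,0,1.567,-0.163,-0.0032,0,1],[0,0,1.567,-0.163,-0.0032,0,1],[0,0,1.567,-0.163,-0.0032,0,1],[0,0,1.567,-0.163,-0.0032,0,1],[0,0,1.567,-0.163,-0.0032,0,1],[0,0,1.567,-0.163,-0.0032,0,1],[0,0,1.567,-0.163,-0.0032,0,1],[0,0,1.567,-0.163,-0.0032,0,1],[0,0,1.567,-0.163,-0.0032,0,1],[0,0,1.567,-0.163,-0.0032,0,1]]'
python3 -m handwheel '[[0,0,0.05,0,0,0,1],[0,0,0.05,0,0,0,1]]'
python3 - <<'E'
from h import *
i,d,p=cam('wrist'); X=cloud(d,p); np.savez('w10.npz',i=i,d=d,X=X); save('w10',i); Y=S(X)
m=(Y[...,2]>205)&(Y[...,2]<232)&(abs(Y[...,1])<30)&(Y[...,0]>-30)&(Y[...,0]<60)
v,u=np.where(m); print(m.sum())
if m.any(): print((u.min(),u.max(),v.min(),v.max()),np.percentile(Y[m][:,0],[0,2,98,100]),np.percentile(Y[m][:,1],[0,2,50,98,100]))
sq(.017,0,.192,-11.3); print(S(r.state()['tool_pos']),r.state()['ee_rot'])
E
```

```text
time: 19.12
tool_pos: [0.571, -0.3028, 0.3037]
ee_rot: [-3.14, -0.008, -0.137]
contact_force: [-0.0, 0.1, -0.4]
gripper_width: 0.0851
time: 19.28
tool_pos: [0.5703, -0.3023, 0.3013]
ee_rot: [-3.139, -0.004, -0.189]
contact_force: [0.7, -0.2, 0.1]
gripper_width: 0.0855
1404
(np.int64(281), np.int64(357), np.int64(180), np.int64(219)) [-17.32903163 -15.81254514  44.383718    46.12373245] [-14.82908135 -12.67151564   3.4901589   15.20546148  15.97393643]
turn [-0.003 -0.005  0.012] shift [0.0009 0.0007 0.1097] deg/7.16=0.1 mm/41.7=2.6
[ 16.54421844  -1.38039237 301.68975843] [-3.13908797 -0.00471195 -0.18534925]
```

The lever's outer edge at -17.3 mm and the grip's at 46.1 mm match the model. I'll descend around them and pre-close.

```bash
python3 -m handwheel '[[0,-0.005,0.012,0.001,0.0007,0.03,1],[0,-0.005,0.012,0.001,0.0007,0.06,1],[0,-0.005,0.012,0.001,0.0007,0.09,1],[0,-0.005,0.012,0.001,0.0007,0.109,1],[0,-0.005,0.012,0.001,0.0007,0.109,1],[0,-0.005,0.012,0.001,0.0007,0.109,0.76],[0,-0.005,0.012,0.001,0.0007,0.109,0.76],[0,-0.005,0.012,0.001,0.0007,0.109,0.76]]' 35
python3 -c "
from h import *
sq(.0255,0,.192,-11.3)
print(S(r.state()['tool_pos']),r.state()['gripper_width'])"
```

```text
time: 20.0
tool_pos: [0.5727, -0.3034, 0.1947]
ee_rot: [-3.14, -0.002, -0.197]
contact_force: [0.1, 2.3, -1.8]
gripper_width: 0.0647
turn [-0.002 -0.002  0.001] shift [-0.0011  0.0084  0.0027] deg/7.16=0.0 mm/41.7=0.2
[ 17.08457789   1.05144816 194.67029176] 0.06466998338246113
```

```bash
python3 -m handwheel '[[0,0,0,0,0.002,0.0025,0.7],[0,0,0,0,0.004,0.0025,0.65],[0,0,0,0,0.006,0.0025,0.6],[0,0,0,0,0.0085,0.0025,0.55],[0,0,0,0,0.0085,0.0025,0.5],[0,0,0,0,0.0085,0.0025,0.4],[0,0,0,0,0.0085,0.0025,0.4],[0,0,0,0,0.0085,0.0025,0.4],[0,0,0,0,0.0085,0.0025,0.4],[0,0,0,0,0.0085,0.0025,0.4],[0,0,0,0,0.0085,0.0025,0.4],[0,0,0,0,0.0085,0.0025,0.4]]' 35
python3 - <<'E'
from h import *
i,d,p=cam('wrist'); X=cloud(d,p); np.savez('w11.npz',i=i,d=d,X=X); save('w11',i); Y=S(X)
m=(Y[...,2]>205)&(Y[...,2]<232)&(abs(Y[...,1])<9)&(Y[...,0]>-40)&(Y[...,0]<60)
print(m.sum(),np.percentile(Y[m][:,0],[0,2,98,100]) if m.any() else '',S(r.state()['tool_pos']),r.state()['gripper_width'],r.state()['contact_force'])
E
```

```text
time: 21.0
tool_pos: [0.5719, -0.3144, 0.196]
ee_rot: [3.139, -0.007, -0.198]
contact_force: [-2.8, -2.8, 11.5]
gripper_width: 0.0389
2564 [-6.68452416 -2.32069422 45.96103977 59.51734951] [ 28.02962456   2.47174219 195.96823014] 0.038891120440434454 [-2.42388561 -3.25990311 10.26399198]
```

```bash
python3 -m handwheel '[[0,0,0,0,0,0,0.4],[0,0,0,0,0,0,0.4],[0,0,0,0,0,0,0.4],[0,0,0,0,0,0,0.4],[0,0,0,0,0,0,0.4],[0,0,0,0,0,0,0.4]]' 45
python3 - <<'E'
from h import *
print(r.state()['gripper_width'])
Y=S(np.load('w11.npz')['X'])
for y in (-6,0,6):
  for zz in (215,):
    m=(abs(Y[...,1]-y)<2)&(Y[...,2]>214)&(Y[...,2]<232)&(Y[...,0]<26)&(Y[...,0]>-10); print(y,m.sum(),np.round(np.percentile(Y[m][:,0],[0,5,50,95]),1),np.median(Y[m][:,2]))
E
```

```text
time: 21.55
tool_pos: [0.5719, -0.3147, 0.1962]
ee_rot: [3.139, -0.007, -0.198]
contact_force: [-1.5, -2.4, 1.6]
gripper_width: 0.0388
0.03878520856926821
-6 179 [ 6.5  6.8 12.4 25. ] 227.47229063472753
0 203 [ 6.5  6.7 12.1 25. ] 227.33150474126413
6 218 [ 6.5  6.7 12.3 25.1] 227.5656724853883
```

The lever is almost upright (outer edge about +6 mm) and the width no longer changes under more force, so the ram is down. I'll release, let it spring back, and check.

```bash
python3 -m handwheel '[[0,0,0,0,-0.002,0,0.6],[0,0,0,0,-0.004,0,0.75],[0,0,0,0,-0.007,0,0.85],[0,0,0,0,-0.011,0,1],[0,0,0,0,-0.011,0,1],[0,0,0,0,-0.011,0,1],[0,0,0,0,-0.011,-0.03,1],[0,0,0,0,-0.011,-0.07,1],[0,0,0,0,-0.011,-0.105,1],[0,0,0,0,-0.011,-0.105,1],[0,0,0,0,-0.011,-0.105,1]]'
python3 - <<'E'
from h import *
i,d,p=cam('wrist'); X=cloud(d,p); np.savez('w12.npz',i=i,d=d,X=X); save('w12',i); Y=S(X)
m=(Y[...,2]>205)&(Y[...,2]<232)&(abs(Y[...,1])<30)&(Y[...,0]>-30)&(Y[...,0]<60)
print(m.sum(),np.percentile(Y[m][:,0],[0,2,98,100]),S(r.state()['tool_pos']))
m=(Y[...,2]>36)&(Y[...,2]<46)&(abs(Y[...,1])<24)&(Y[...,0]<-60)&(Y[...,0]>-140);P=Y[m]
if m.any(): print('link',m.sum(),np.percentile(P[:,0],[0,2]),np.percentile(P[:,1],[2,98]),np.median(P[:,2]))
sq(-.095,0,.29,78.7)
E
```

```text
time: 22.47
tool_pos: [0.5746, -0.3048, 0.3052]
ee_rot: [3.135, -0.014, -0.198]
contact_force: [0.2, -0.1, -0.9]
gripper_width: 0.0854
1347 [-17.37992282 -15.94428723  44.42246143  45.92384883] [ 17.54833395   2.12926884 302.39706424]
link 1043 [-120.53925456 -118.00121833] [-18.09960413  20.83519723] 40.91379729011705
turn [ 0.011 -0.004 -1.572] shift [-0.0023 -0.1126  0.0119] deg/7.16=12.6 mm/41.7=2.7
```

The lever is back at rest (-17.4 mm) and the link still sits at -120 mm. Now back to the fork end to take it out.

```bash
python3 -m handwheel '[[0.011,0,-1.572,-0.002,-0.1126,0,1],[0.011,0,-1.572,-0.002,-0.1126,0,1],[0.011,0,-1.572,-0.002,-0.1126,0,1],[0.011,0,-1.572,-0.002,-0.1126,0,1],[0.011,0,-1.572,-0.002,-0.1126,0,1],[0.011,0,-1.572,-0.002,-0.1126,0,1],[0.011,0,-1.572,-0.002,-0.1126,0,1],[0.011,0,-1.572,-0.002,-0.1126,0,1],[0.011,0,-1.572,-0.002,-0.1126,0,1],[0.011,0,-1.572,-0.002,-0.1126,0,1],[0.011,0,-1.572,-0.002,-0.1126,0,1],[0.011,0,-1.572,-0.002,-0.1126,0,1]]'
python3 -m handwheel '[[0,0,-0.04,0,0,0,1],[0,0,-0.04,0,0,0,1]]'
python3 fk.py; python3 -c "
from h import *
sq(-.097,0,.033)"
```

```text
time: 23.52
tool_pos: [0.593, -0.193, 0.2995]
ee_rot: [-3.141, -0.003, 1.308]
contact_force: [0.3, 0.0, 0.5]
gripper_width: 0.0852
time: 23.68
tool_pos: [0.592, -0.1927, 0.2969]
ee_rot: [-3.137, -0.004, 1.35]
contact_force: [-0.4, 0.8, -0.7]
gripper_width: 0.0858
-18 87 [-119.22335961 -116.06261486] 40.94083784515163
-16 93 [-119.254054   -115.97062657] 40.95396790667226
-14 94 [-119.13953251 -118.31665694] 41.01217262060947
14 75 [-118.86750946 -117.56743125] 41.13191043166165
16 100 [-118.80798255 -115.08082559] 40.93264287904701
18 99 [-118.8183698  -117.55206822] 40.99140413422246
[-95.1432925   -1.53405236 297.23548133] [-0.24076343  0.10428813 -0.00158374]
turn [-0.004 -0.004 -0.027] shift [0.0008 0.0026 0.2642] deg/7.16=0.2 mm/41.7=6.3
```

```bash
python3 -m handwheel '[[-0.004,-0.004,-0.027,0.001,0.0026,0.04,1],[-0.004,-0.004,-0.027,0.001,0.0026,0.08,1],[-0.004,-0.004,-0.027,0.001,0.0026,0.12,1],[-0.004,-0.004,-0.027,0.001,0.0026,0.16,1],[-0.004,-0.004,-0.027,0.001,0.0026,0.20,1],[-0.004,-0.004,-0.027,0.001,0.0026,0.24,1],[-0.004,-0.004,-0.027,0.001,0.0026,0.264,1],[-0.004,-0.004,-0.027,0.001,0.0026,0.264,1],[-0.004,-0.004,-0.027,0.001,0.0026,0.264,1]]' 100
python3 -m handwheel '[[0,0,0,0,0,0,0.3],[0,0,0,0,0,0,0.3],[0,0,0,0,0,0,0.3],[0,0,0,0,0,0,0.3],[0,0,0,0,0,0,0.3],[0,0,0,0,0,0,0.3]]' 100
python3 -c "
from h import *
print(S(r.state()['tool_pos']))"
```

```text
time: 24.48
tool_pos: [0.5925, -0.1904, 0.0314]
ee_rot: [-3.137, -0.001, 1.372]
contact_force: [0.3, 0.2, 0.7]
gripper_width: 0.0852
time: 24.98
tool_pos: [0.5941, -0.191, 0.0339]
ee_rot: [-3.141, -0.0, 1.372]
contact_force: [-1.2, 0.4, 7.3]
gripper_width: 0.0358
[-9.73024550e+01 -1.55450326e-02  3.39402012e+01]
```

```bash
python3 -m handwheel '[[0,0,0,0,0,-0.001,0.3],[0,0,0,0.015,0,-0.002,0.3],[0,0,0,0.035,0,-0.002,0.3],[0,0,0,0.055,0,-0.002,0.3],[0,0,0,0.075,0,-0.002,0.3],[0,0,0,0.095,0,-0.002,0.3],[0,0,0,0.12,0,-0.01,0.3],[0,0,0,0.12,0,-0.06,0.3],[0,0,0,0.12,0,-0.06,0.3],[0,0,0,0.12,0,-0.06,0.3]]'
python3 - <<'E'
from h import *
z=np.load('w6.npz'); i,X=z['i'].astype(int),z['X']
m=(X[...,2]>.007)&(X[...,2]<.018)&(np.hypot(X[...,0]-.57,X[...,1])<.2)
n,l,st,_=cv2.connectedComponentsWithStats(m.astype(np.uint8)); k=1+np.argmax(st[1:,4]); P=X[l==k]*1000
print('board',cv2.minAreaRect(P[:,:2].astype(np.float32)),np.median(P[:,2]))
i,d,p=cam('wrist'); X=cloud(d,p); np.savez('w13.npz',i=i,d=d,X=X); save('w13',i); s=r.state(); A=R.from_euler('xyz',s['ee_rot']); print(s['tool_pos'],s['gripper_width'])
T=A.inv().apply((X-s['tool_pos']).reshape(-1,3)).reshape(X.shape)*1000
m=(abs(T[...,2]+6)<6)&(abs(T[...,1])<14)&(T[...,0]<45)&(T[...,0]>-80); Q=T[m]; print('link',m.sum(),Q[:,0].max()); c=np.linalg.lstsq(np.c_[Q[:,:2],np.ones(len(Q))],Q[:,2],rcond=None)[0]; print('plane z=ax+by+c',c)
E
```

```text
time: 25.82
tool_pos: [0.6204, -0.0729, 0.0978]
ee_rot: [3.135, 0.0, 1.374]
contact_force: [0.2, -0.4, -2.9]
gripper_width: 0.036
board ((565.9754028320312, -0.03692626953125), (260.60791015625, 202.03944396972656), 2.0171291828155518) 12.755018276871745
[ 0.61882531 -0.07301357  0.09546096] 0.036032844831346215
link 5750 23.39525522911514
plane z=ax+by+c [-2.51699832e-03 -3.38041922e-04 -8.00292562e+00]
```

The board is centred at (0.566, 0.000), with its 260 mm side along world x. The link is level in the grip, its underside about 2 mm below the TCP. I'll place it at the board's centre.

```bash
python3 -c "
from h import *
goal(.575,.046,.06,78.7); goal(.575,.046,.017,78.7)"
```

```text
turn [ 0.003 -0.    -0.001] shift [ 0.1081 -0.0664  0.0353] deg/7.16=0.0 mm/41.7=3.2
turn [ 0.003 -0.    -0.001] shift [ 0.1081 -0.0666  0.0783] deg/7.16=0.0 mm/41.7=3.6
```

```bash
python3 -m handwheel '[[0.003,0,0,0.03,-0.02,0.005,0.3],[0.003,0,0,0.06,-0.04,0.01,0.3],[0.003,0,0,0.09,-0.06,0.02,0.3],[0.003,0,0,0.108,-0.0666,0.035,0.3],[0.003,0,0,0.108,-0.0666,0.055,0.3],[0.003,0,0,0.108,-0.0666,0.068,0.3],[0.003,0,0,0.108,-0.0666,0.075,0.3],[0.003,0,0,0.108,-0.0666,0.078,0.3],[0.003,0,0,0.108,-0.0666,0.078,0.3]]'
python3 -m handwheel '[[0,0,0,0,0,0.001,0.3],[0,0,0,0,0,0.002,0.3],[0,0,0,0,0,0.002,0.3]]'
```

```text
time: 26.62
tool_pos: [0.574, 0.0454, 0.0168]
ee_rot: [-3.138, -0.0, 1.372]
contact_force: [0.2, 0.0, -0.5]
gripper_width: 0.0358
time: 26.87
tool_pos: [0.5745, 0.0449, 0.0163]
ee_rot: [-3.138, -0.001, 1.37]
contact_force: [-6.9, 3.5, 13.9]
gripper_width: 0.0359
```

```bash
python3 -m handwheel '[[0,0,0,0,0,-0.0005,0.9],[0,0,0,0,0,-0.0005,0.9],[0,0,0,0,0,-0.0005,0.9],[0,0,0,0,0,-0.0005,0.9],[0,0,0,0,0,-0.0005,0.9],[0,0,0,0,0,-0.03,1],[0,0,0,0,0,-0.07,1],[0,0,0,-0.03,0,-0.1,1],[0,0,0,-0.06,0,-0.13,1],[0,0,0,-0.08,0,-0.13,1],[0,0,0,-0.08,0,-0.13,1],[0,0,0,-0.08,0,-0.13,1]]'
python3 - <<'E'
from h import *
i,d,p=cam('wrist'); X=cloud(d,p); np.savez('w14.npz',i=i,d=d,X=X); s=r.state(); print(s['tool_pos'])
m=(X[...,2]>.017)&(X[...,2]<.035)&(abs(X[...,0]-.566)<.06)&(abs(X[...,1])<.1); v,u=np.where(m); P=X[m]*1000
print(m.sum(),(u.min(),u.max(),v.min(),v.max()),cv2.minAreaRect(P[:,:2].astype(np.float32)))
c=np.linalg.lstsq(np.c_[P[:,:2]-P[:,:2].mean(0),np.ones(len(P))],P[:,2],rcond=None)[0]; print('plane',c)
a=np.radians(-101.4); e=np.array([np.cos(a),np.sin(a)]); t=P[:,:2]@e; f=t.min(); print('len',t.max()-f)
ctr=np.median(P[:,:2]@np.array([-e[1],e[0]])); lat=P[:,:2]@np.array([-e[1],e[0]])-ctr
pm=np.hypot(t-(f+120),lat)<4.5; ring=(np.hypot(t-(f+120),lat)>9)&(np.hypot(t-(f+120),lat)<17)
print('pin z',pm.sum(),np.median(P[pm,2]),'ring',np.median(P[ring,2]))
save('w14',np.vstack([cv2.resize(i,(640,400)),]) ); print(np.round(np.array([u.mean(),v.mean()])))
v0,v1,u0,u1=v.min()-10,v.max()+10,u.min()-40,u.max()+40
o=np.zeros((600,760,3),np.uint8); w=cv2.resize(i,(420,262)); o[:262,:420]=w
c=i[v0:v1,u0:u1]; k=min(330/c.shape[1],590/c.shape[0]); c=cv2.resize(c,None,fx=k,fy=k,interpolation=cv2.INTER_CUBIC); o[:c.shape[0],425:425+c.shape[1]]=c
j,_,_=cam('top'); o[270:550,:420]=cv2.resize(j[90:290,190:490],(420,280)); save('fin',o)
E
```

```text
time: 27.87
tool_pos: [0.559, -0.0346, 0.1466]
ee_rot: [-3.139, -0.001, 1.368]
contact_force: [0.0, 0.3, -0.1]
gripper_width: 0.0857
[ 0.55854694 -0.03357863  0.14571821]
5823 (np.int64(296), np.int64(342), np.int64(77), np.int64(224)) ((565.0452880859375, -2.14556884765625), (139.49478149414062, 40.05409622192383), 78.6905746459961)
plane [-1.80200718e-03 -8.56639568e-04  2.29026982e+01]
len 139.47289636760817
pin z 60 22.903796496080666 ring 22.95013007225522
[319. 150.]
```

View pics/fin.png

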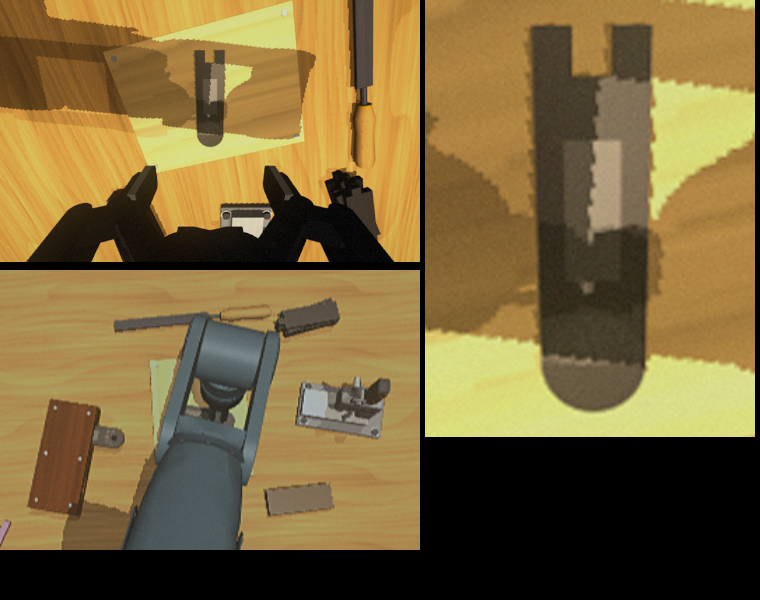

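The link lies flat on the board, with its fork at (590,50) and round end at (593,400) in the crop. Its rectangle is 139.5×40.1 mm, and pin zone and ring are level (22.90 against 22.95 mm). The spare, file, stone and squeezer look undisturbed. One last numeric check of the pin area and the bystanders, then I'll hand in.

```bash
python3 - <<'E'
from h import *
z=np.load('w14.npz'); X=z['X']*1000; i=z['i']
e=np.array([np.cos(np.radians(-101.31)),np.sin(np.radians(-101.31))]); pin=np.array([565.0,-2.1])+50*e
dd=np.hypot(X[...,0]-pin[0],X[...,1]-pin[1]); k=(dd<20)&(X[...,2]>17)
for a,b in [(0,3),(3,6),(6,9),(9,13),(13,18)]:
    q=k&(dd>=a)&(dd<b); print(a,b,q.sum(),'z',np.round(np.percentile(X[q][:,2],[5,50,95]),1),'rgb',np.round(np.percentile(i[q].sum(1),[5,50,95])))
d0=np.load('top0.npz'); j,d,p=cam('top'); D=abs(cloud(d,p)-d0['X'])[...,2]
for n,(r0,r1,c0,c1) in {'spare':(195,222,262,285),'stone':(240,268,375,430),'file':(115,137,268,385),'sq':(165,212,400,470),'red':(288,345,228,260)}.items(): print(n,'px changed>6mm',(D[r0:r1,c0:c1]>.006).mean().round(3))
E
```

```text
0 3 27 z [22.  23.  23.6] rgb [211. 277. 368.]
3 6 81 z [21.8 22.9 23.9] rgb [164. 258. 328.]
6 9 133 z [21.9 22.9 24.1] rgb [167. 255. 294.]
9 13 255 z [21.9 23.  24. ] rgb [162. 251. 278.]
13 18 454 z [21.8 22.9 24. ] rgb [161. 241. 276.]
spare px changed>6mm 0.134
stone px changed>6mm 0.116
file px changed>6mm 0.308
sq px changed>6mm 0.101
red px changed>6mm 0.123
```

```bash
python3 -c "
from bench import r
s=r.state(); print(s['time'],s['contact_force']); print(r.finish_job())"
```

```text
28.0167 [ 0.92616141  0.65620114 -0.62961793]
the job is handed in; nothing more can be done
None
```

The job is done and handed in at about 28 s. The link is on the filing board with its pin pressed, and nothing is touching it.

**What I did:**
- I pulled the pinned link from the rack, set it on the bench and re-gripped it at the fork end.
- I slid it onto the squeezer bed and let go. It had stopped about 4 mm short because the pads slipped, so I pushed it home with closed fingers. It then held still under 12 N.
- I squeezed the trigger against the grip, then released it. I took the link out only after the lever measured back at rest.
- I laid the link at the middle of the board, pin side up.

**Last checks:**
- **Link:** it lies level at about (0.565, -0.002) m, and its outline measures 139.5 × 40.1 mm.
- **Pin:** depth puts it level with the face, 22.90 mm against 22.95 mm around it. The bright pin disc no longer showed in the last picture, so flushness rests on depth alone, to within about 1 mm.
- **Trigger:** with the pin pressed, the lever's outer edge was about 2 mm past where I expected it. I put that down to camera error.
- **Bystanders:** the spare link, file and stone look unmoved in the last top picture. A before-and-after depth comparison there couldn't confirm it: 10–13% of pixels differed (31% at the file). I put that down to depth noise and the arm blocking part of the view.
- **Forces:** one reading reached 52 N at the wrist when the tilted link first touched the bench. I took that to be the held link pressing, not the gripper's body, but did not check it.

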